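# Press a cheese in the little hydraulic press

### The arm

A 6-joint arm with a two-finger parallel gripper is mounted at the origin on a cart in front of the work surface, level with it; the furniture and walls round the work are solid. World frame = base frame: x ahead of the robot, y to its left, z up, the work surface at z = 0. Lengths are in m, angles in rad, forces in N, time in s.
With the tool pointing down it reaches from about 0.35 to 0.85 m from the base axis. Payload 8.1 kg.
Tool frame: the origin (TCP) lies at the very end of the fingers, on their centre line; the grasp point (between the pads) lies behind it (manip.grip_point_offset is the z of the grasp point in the tool frame, in m); z points along the fingers, y is the line along which they close (so a half turn about z gives the same grasp; the last joint's range is limited). The gripper opens to 93 mm and grips with 3 to 60 N. Pads are 15 mm wide; open, the fingers measure 128 mm over their backs; the gripper's body (75 mm by 188 mm) begins 65 mm behind the grasp point.
Start: joints at [-1.208, 0.13, 1.488, -0, 1.523, -0.085], TCP at [0.26, -0.541, 0.219] pointing down, gripper open.
Joint ranges: [-2.96, 2.96], [-0.89, 2.26], [0.02, 2.5], [-1.34, 4.48], [0, 2.73], [-2.66, 2.66]. Speed limits (rad/s): [2.39, 2.39, 2.79, 3.14, 3.14, 3.14].

### API

Orientations are given as a unit quaternion [x, y, z, w].
In Python, from rig import manip gives the robot as it stands.
- The arm moves only by the tool send_rows, never from a script. Its argument "moves" is a list that holds one entry, the list of rows, each a list of 5 numbers: the opening, from 0 (shut) to 1 (fully open), then the shift along the tool's x, y, z in m, then the turn about the tool's z in rad. A call has 1 to 5 rows; each row shifts and turns the commanded pose from where the row before left it, along the tool's axes as they then stand; what a row does not reach is not made up. A row lasts 1/8 s, in which the tool goes at most 62.5 mm and 10.7 degrees, less where a joint would pass 70% of its speed; a pose out of reach is approached as far as the arm can. A call with a gripper value outside its range is refused whole. The fingers move at their own pace and stop on an object; "squeeze" is the grip in N (left out, the last holds). Time passes only in rows, so rows that do not move let the fingers close. It gives the time, the measured TCP pose, the force, the opening and the grip force at its end, in the units of the state.
- manip.read_state(): the state, without advancing time (a new reading comes with each control period).
- manip.camera(name): name is "scene" or "top"; returns (picture, depth): 480x640x3 uint8, red, green, blue; 480x640 float32, m along the optical axis (not along the pixel's ray), 0 where there is no reading.
- manip.camera_info(name): a dict with "fx", "fy", "cx", "cy" (pixels), "xyz" and "orientation" of the camera in the world. Camera axes: x right, y up, looking along -z (the intrinsics and any distortion apply to the point x, -y, -z); pixel columns grow to the right and rows downward; lengths in m; the calibration is good to about 2 mm. A picture is of the moment at which its call begins. camera_info takes no time and is no camera call.
- manip.job_done(): hands the job in; it is judged then, once.
The state is a dict: "time_s": time; "q": joint angles; "joint_velocities": joint speeds; "joint_torque": joint torques, N m; "ee_pos": TCP position; "tool_rot": TCP orientation; "ft_force": force on the tool from outside, world axes, zero at the start; "ft_torque": the same for the moment, N m; "width": finger opening in m; "grasp_force": force on a finger pad.
Only numpy, scipy, OpenCV 4.12 (cv2) and the standard library are available. Lean on these libraries where they do the work, as an engineer would, in place of code of your own. Each camera call takes 0.05 s, during which the arm holds its last target. There are 200 camera calls.

### The job

Pick up the white cheese mould by its black handle, keeping it upright, and stand it in the steel tray of the small red and grey press, inside the tray's rim and under the press foot. Then let go and work the press's pump lever through full strokes, all the way down and back up each time, until the wooden plate of the mould has been pushed down level with the mould's rim; stop there, with the lever left up. Leave the glass, the mug and the salt shaker alone.

Things in the scene. Friction and masses are not known exactly. Their poses are not given: they have to be found in the camera images.
- press: Bench-top hydraulic cheese press, fixed: grey base, red jack, two 14 mm chrome columns at its y = -70 and +70 mm, grey crown plate 84 mm deep (x) and 172 mm wide over the tray, 235 to 264 mm up. The crown leaves no room for a gripper pointing straight down; tilted 20 to 45 degrees, leaning to the front, it clears. Origin on the worktop on the press axis; -x is its front (robot side), z up.
- foot (a point): Centre of the underside of the press foot, a fixed steel disc 32 mm across under the crown, 211 mm above the worktop on the press axis.
- tray_mid (a point): Centre of the floor of the round steel whey tray on the ram, on the press axis, 95 mm above the worktop with the ram fully down. Inside width 93 mm, rim 6 mm high; a drain spout runs from it to the front left (+y), over the glass. Its axes are those of the press.
- ram (a joint): Lift of ram and tray, m: 0 fully down, at most 0.056. Each full stroke of the pump lever (down, then up) lifts it about 0.008, the first one perhaps less; strokes under about five sixths of the swing may gain nothing. It stays up by itself and cannot be let down. It starts between 0 and 0.008; it takes 5 to 6 strokes to bring the plate level with the rim.
- pump (a joint): Angle of the pump lever, rad: 0 = up at rest (27 degrees above level), 0.75 = fully down (15 degrees below level). A spring lifts it back up to 0 when it is let free (in under half a second). Pressing it down at the grip takes 2 to 10 N.
- lever_grip (a point): Point on the axis of the pump lever's black round grip (23 mm thick), 150 mm from its hinge. The lever points to the press's right and 23 degrees forward; its hinge is at x = -72, y = -30, z = 75 mm in the press's frame, level and square to the lever. In that frame the point is at (-124, -153, 144) mm when up and (-128, -163, 35) mm when fully down. Press it down from above with closed fingers.
- mould: White perforated plastic cheese mould, round, 76 mm across, 70 mm high to its rim, about 0.2 kg, with a sprung beech plate 66 mm across in its mouth. Origin at the centre of its underside, z up; its handle points along its -x. It starts standing on the worktop with the handle roughly towards the robot.
- handle (a point): Centre of the mould's black handle: an upright lug 36 mm long (along the mould's x), 14 mm wide and 28 mm high, its centre 62 mm in front (-x) of the mould's axis and 48 mm above the mould's underside. Grip it firmly across its width (mould's y): the mould hangs beside the fingers and droops in a weak grip.
- plate_top (a point): Centre of the top of the wooden plate. At rest it is 14 mm above the mould's rim.
- follower (a joint): How far the wooden plate is pushed down into the mould, m: 0 at rest (14 mm above the rim), 0.014 = level with the rim, at most 0.036. Its spring pushes back with 3 N at first and about 9 N when level.
- glass: Thin clear tumbler, 64 mm across, 69 mm high, standing under the tray's spout at the front left of the press. Origin at the centre of its foot. To be left alone.
- red_mug: Plain terracotta-red mug with a handle, 78 x 114 x 100 mm, standing to the left or the right of the press. Origin about the middle of its foot. To be left alone.
- shaker: Grey and clear salt shaker, 44 mm across, 90 mm high, standing in front of the toaster, beyond the lever. Origin at the centre of its foot. To be left alone.

How it is judged:
On the way, in this order (a step that is already met when the one before it is completed fails the run):
1. the mould stands upright in the tray, inside its rim, and the gripper has let go of it (horizontal distance between mould and tray_mid below 0.011 m and z of mould in the frame of tray_mid between -0.003 and 0.003 m and angle between mould's own z axis and vertical below 0.06 rad and contact force between the fingers and mould below 0.1 N), for 0.2 s.
2. first stroke: lever fully down (value of joint pump above 0.62 rad).
3. lever back up (value of joint pump below 0.12 rad).
4. second stroke: lever fully down (value of joint pump above 0.62 rad).
5. lever back up (value of joint pump below 0.12 rad).
6. third stroke: lever fully down (value of joint pump above 0.62 rad).
At the end, for the whole second after the job is handed in: the mould stands upright (within 3.4 degrees) on the tray floor inside the rim (within 11 mm of the middle), clamped under the press foot with its wooden plate pushed down between 9.5 and 18.5 mm (level with the rim is 14 mm), the lever back up (under 0.08 rad), everything at rest (value of joint follower between 0.0095 and 0.0185 m and horizontal distance between mould and tray_mid below 0.011 m and z of mould in the frame of tray_mid between -0.003 and 0.003 m and angle between mould's own z axis and vertical below 0.06 rad and value of joint pump below 0.08 rad and linear speed of mould below 0.01 m/s); the robot touches nothing.
It fails at once if the mould is tipped by more than about 35 degrees (angle between mould's own z axis and vertical above 0.6 rad).
It fails at once if the glass is moved by more than 25 mm or tipped (distance of glass from where it was at the start of the episode above 0.025 m or angle between glass's own z axis and vertical above 0.35 rad).
It fails at once if the mug is moved by more than 25 mm or tipped (distance of red_mug from where it was at the start of the episode above 0.025 m or angle between red_mug's own z axis and vertical above 0.35 rad).
It fails at once if the salt shaker is moved by more than 25 mm or tipped (distance of shaker from where it was at the start of the episode above 0.025 m or angle between shaker's own z axis and vertical above 0.35 rad).
It also fails if it takes over 69 s, if anything falls off the work surface, if the arm or the gripper's body presses on something with over 40 N, if the wrist force passes 120 N, or if a joint passes its speed limit or range.

## Working session

There is one attempt and no reset: what is moved stays moved. The work goes in short steps, Python scripts to look and compute and a tool call to move; the robot and the scene stay as the last step left them, time stands still between calls to the robot, and variables do not carry over. Pictures are saved under pics/ and viewed, at most 12 in all, crops included, and the job is handed in when it is done.

Besides the shell and the picture viewer there is one more tool, called after "Call:" as name(argument=value, ...) on one line, values as JSON. send_rows: Moves the arm, as the interface text tells. Its arguments: {"type":"object","properties":{"moves":{"type":"array"},"squeeze":{"type":"number"}},"required":["moves"]}

```bash
ls; mkdir -p pics; python3 - <<'E'
from rig import manip
import cv2,numpy as np
for n in("scene","top"):
    p,d=manip.camera(n); cv2.imwrite(f"pics/{n}0.png",p[:,:,::-1]); np.save(f"pics/{n}0.npy",d)
    print(n,manip.camera_info(n))
print(manip.grip_point_offset); print(manip.read_state())
E
```

```text
pics
scene {'fx': 478.4193187252721, 'fy': 478.4193187252721, 'cx': 314.49344482731954, 'cy': 240.91444659054855, 'xyz': array([-0.29177026,  0.55396509,  0.87030185]), 'orientation': array([-0.20393998,  0.4058156 ,  0.78377796, -0.42357325])}
top {'fx': 452.5736236115939, 'fy': 452.5736236115939, 'cx': 322.3019431323097, 'cy': 243.73360712955997, 'xyz': array([ 0.32260608, -0.01228273,  1.0846863 ]), 'orientation': array([-0.0735478 ,  0.08609042,  0.76705624, -0.63150922])}
-0.0188
{'time_s': 0.1, 'q': array([-1.20839801e+00,  1.31129189e-01,  1.48915050e+00,  1.65050789e-05,
        1.52299613e+00, -8.53638066e-02]), 'joint_velocities': array([-0.0019543 , -0.00152909, -0.00167523,  0.00035209, -0.00091879,
       -0.0001395 ]), 'joint_torque': array([ 1.31729150e-03, -5.61339533e+01, -4.93096769e+01,  7.70748476e-02,
        2.90805643e-02, -7.31595009e-06]), 'ee_pos': array([ 0.25963437, -0.54035287,  0.21767725]), 'tool_rot': array([ 9.75042883e-01,  2.22015017e-01, -1.08036913e-04, -8.34655986e-04]), 'ft_force': array([ 0.62085214, -0.34266166,  0.03326619]), 'ft_torque': array([-0.05139293,  0.01809113,  0.01584333]), 'grasp_force': 0.0, 'width': 0.09297550774780572}
```

View pics/scene0.png

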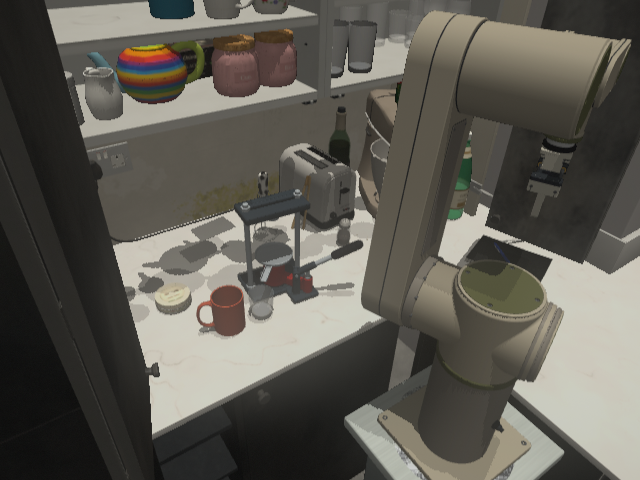

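View pics/top0.png

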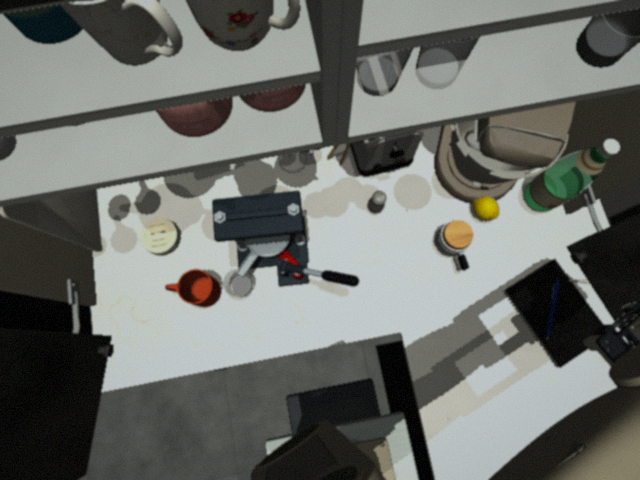

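The scene view shows the press with its crown at about (272,205), the lever grip at (347,248), the mug at (228,310) and the glass at (261,300). The arm hides the mould. The top view shows the crown at (258,217) with bolts at (221,222) and (293,211), and the grip at (340,278). It also shows the mould plate at (457,234) with its handle at (461,262), the shaker at (377,201), the glass at (239,283) and the mug at (200,288).

```bash
cat > h.py <<'E'
from rig import manip
import numpy as np, cv2
from scipy.spatial.transform import Rotation as R
I={n:manip.camera_info(n) for n in("scene","top")}
def ray(n,u,v):
    c=I[n]; u=np.asarray(u,float);v=np.asarray(v,float)
    d=np.stack([(u-c['cx'])/c['fx'],-(v-c['cy'])/c['fy'],-np.ones_like(u)],-1)
    return c['xyz'],R.from_quat(c['orientation']).apply(d)
def onz(n,u,v,z):
    o,d=ray(n,u,v); return o+d*((z-o[2])/d[...,2])[...,None]
def cloud(n,D):
    v,u=np.mgrid[:480,:640]; o,d=ray(n,u.ravel(),v.ravel())
    return (o+d*D.ravel()[:,None]).reshape(480,640,3)
def proj(n,P):
    c=I[n]; q=R.from_quat(c['orientation']).inv().apply(np.asarray(P)-c['xyz'])
    return np.stack([c['cx']+c['fx']*q[...,0]/-q[...,2],c['cy']-c['fy']*q[...,1]/-q[...,2]],-1)
E
python3 - <<'E'
from h import *
D=np.load("pics/top0.npy"); C=cloud("top",D); p=cv2.imread("pics/top0.png")
def reg(u0,u1,v0,v1):
    m=np.zeros((480,640),bool); m[v0:v1,u0:u1]=1; return m&(D>0)
Z=C[...,2]
# worktop
print("table",np.median(Z[320:340,150:250]))
m=reg(200,315,180,250)&(Z>0.24)&(Z<0.29)
print("crown z",np.median(Z[m]),m.sum()); P=C[m]
r=cv2.minAreaRect((P[:,:2]*1000).astype(np.float32)); print("crown",r,cv2.boxPoints(r).round(1).tolist())
m2=m.astype(np.uint8); r2=cv2.minAreaRect(cv2.findContours(m2,0,1)[0][0]); b=cv2.boxPoints(r2)
print(b, onz("top",b[:,0],b[:,1],.264))
# mould
m=reg(425,485,210,280)
w=C[m]; 
for lo,hi in((.03,.066),(.066,.076),(.076,.095)):
    s=w[(w[:,2]>lo)&(w[:,2]<hi)]; c,rr=cv2.minEnclosingCircle((s[:,:2]*1000).astype(np.float32)); print(lo,len(s),s.mean(0),c,rr)
hsv=cv2.cvtColor(p,cv2.COLOR_BGR2HSV)
o=(m&(hsv[...,0]<22)&(hsv[...,1]>100)&(hsv[...,2]>120)).astype(np.uint8)
c=max(cv2.findContours(o,0,1)[0],key=cv2.contourArea); e=cv2.fitEllipse(c);print("plate",e,onz("top",*e[0],.084))
k=(m&(hsv[...,2]<60)&(np.mgrid[:480,:640][0]>248)).astype(np.uint8)
c=max(cv2.findContours(k,0,1)[0],key=cv2.contourArea); print("handle px",cv2.minAreaRect(c),cv2.boundingRect(c),np.median(Z[k>0]))
big=lambda a,s:cv2.resize(a,None,fx=s,fy=s,interpolation=cv2.INTER_CUBIC)
cv2.imwrite("pics/c.png",np.hstack([big(p[170:310,190:370],3)[:, :540],cv2.copyMakeBorder(big(p[205:275,420:490],3.7),0,420-259,0,1,0)]))
E
```

```text
table -5.1392127829563705e-05
crown z 0.25525240082545453 3831
crown ((591.9981689453125, 65.47045135498047), (171.74159240722656, 85.1815185546875), 85.4027099609375) [[542.7000122070312, -16.700000762939453], [627.5999755859375, -23.5], [641.2999877929688, 147.6999969482422], [556.4000244140625, 154.5]]
[[209.88495 198.90685]
 [299.78357 189.44383]
 [304.29865 232.33699]
 [214.40002 241.8    ]] [[ 0.63658337  0.14824912  0.264     ]
 [ 0.62222315 -0.02341356  0.264     ]
 [ 0.53720865 -0.01640153  0.264     ]
 [ 0.55159349  0.15146201  0.264     ]]
0.03 393 [ 0.49412283 -0.36435185  0.05161149] (503.96929931640625, -399.3779296875) 77.68649291992188
0.066 143 [ 0.50613585 -0.34860789  0.0702929 ] (509.39556884765625, -362.7717590332031) 42.876792907714844
0.076 654 [ 0.5137894  -0.36102364  0.08380781] (514.165283203125, -362.00628662109375) 33.261680603027344
plate ((458.20269775390625, 233.84523010253906), (25.598417282104492, 27.75621223449707), 127.95142364501953) [ 0.51325284 -0.36073192  0.084     ]
handle px ((461.0846862792969, 260.0230407714844), (18.48117446899414, 8.062257766723633), 60.2551155090332) (453, 254, 15, 16) 0.052690153173304166
```

View pics/c.png

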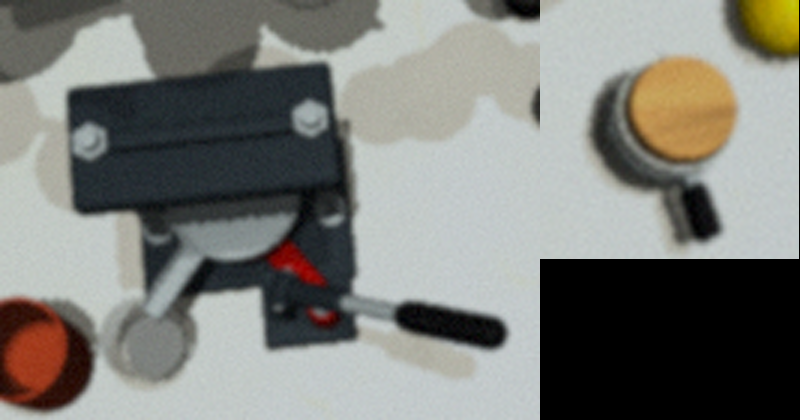

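The crop shows the crown bolts at (220,217) and (293,209) in full-image pixels. The handle's top is at about (463,262), pointing down and right from the mould, and the spout runs over the glass.

```bash
python3 - <<'E'
from h import *
for n in("top","scene"):
    C=cloud(n,np.load(f"pics/{n}0.npy"))
    for lo in np.arange(.28,.9,.08):
        w=C[(C[...,2]>lo)&(C[...,2]<lo+.08)&(abs(C[...,1])<.5)&(C[...,0]>.45)]
        print(n,round(lo,2),len(w),np.percentile(w[:,0],[0.5,5]) if len(w) else '')
E
```

```text
top 0.28 4674 [0.5382452 0.5740351]
top 0.36 0 
top 0.44 35092 [0.59467934 0.59546168]
top 0.52 9383 [0.59467615 0.59554434]
top 0.6 25914 [0.59480108 0.5976286 ]
top 0.68 21391 [0.59450418 0.59537527]
top 0.76 1112 [0.594204   0.59505637]
top 0.84 0 
scene 0.28 4351 [0.67711705 0.72387557]
scene 0.36 77 [0.75716584 0.75925451]
scene 0.44 9848 [0.59268251 0.5945087 ]
scene 0.52 13152 [0.59447335 0.61641726]
scene 0.6 14063 [0.59426379 0.59791981]
scene 0.68 1756 [0.59429689 0.59731939]
scene 0.76 0 
scene 0.84 0
```

Call:
send_rows(moves=[[[1,0,0,-0.06,0.14],[1,0,0,-0.06,0.14],[1,0,0,-0.06,0.128],[1,0.02,-0.055,0,0],[1,0.02,-0.055,0,0]]])

```text
time_s: 0.72
ee_pos: [0.2958, -0.4288, 0.399]
tool_rot: [1.0, 0.019, 0.0, 0.0]
ft_force: [1.0, 0.3, 0.4]
width: 0.093
grasp_force: 0.0
```

Call:
send_rows(moves=[[[1,0.02,-0.055,0,0],[1,0.02,-0.055,0,0],[1,0.02,-0.055,0,0],[1,0.02,-0.055,0,0],[1,0.02,-0.055,0,0]]])

```text
time_s: 1.35
ee_pos: [0.3844, -0.1487, 0.3983]
tool_rot: [1.0, 0.02, -0.0, -0.0]
ft_force: [1.5, -0.7, 0.8]
width: 0.093
grasp_force: 0.0
```

Call:
send_rows(moves=[[[1,0,-0.055,-0.02,0],[1,0,-0.055,-0.02,0],[1,0,-0.05,-0.03,0],[1,0,0,-0.06,0],[1,0,0,-0.06,0]]])

```text
time_s: 1.98
ee_pos: [0.3774, 0.0103, 0.5899]
tool_rot: [1.0, 0.021, -0.0, -0.0]
ft_force: [1.0, 0.5, 0.3]
width: 0.0929
grasp_force: 0.0
```

Call:
send_rows(moves=[[[1,0,0,-0.06,0],[1,0,0,-0.06,0],[1,0,0,-0.06,0],[1,0,0,-0.06,0],[1,0,0,-0.06,0]]])

```text
time_s: 2.6
ee_pos: [0.3878, 0.009, 0.7931]
tool_rot: [0.999, 0.02, 0.034, 0.005]
ft_force: [-1.1, -3.8, 32.4]
width: 0.0928
grasp_force: 0.0
```

```bash
python3 -c "
from rig import manip
s=manip.read_state();print(s['q'],s['ee_pos'],s['tool_rot'])"
```

```text
[-0.10807008  0.31871725  0.02177519 -0.00278064  2.73209462  1.42070887] [0.38778854 0.00900785 0.79311105] [0.99921051 0.0197012  0.0341434  0.00494533]
```

Call:
send_rows(moves=[[[1,0,-0.02,-0.05,0],[1,0,-0.02,-0.05,0]]])

```text
time_s: 2.85
ee_pos: [0.3606, 0.0476, 0.8115]
tool_rot: [0.998, 0.02, 0.059, 0.005]
ft_force: [-1.3, 0.1, -0.8]
width: 0.0934
grasp_force: 0.0
```

```bash
cat >> h.py <<'E'
def st():
    s=manip.read_state(); r=R.from_quat(s['tool_rot']).as_matrix(); z=r[:,2]
    print("t",round(s['time_s'],2),"q",s['q'].round(3),"p",s['ee_pos'].round(4),"tilt",np.degrees(np.arccos(-z[2])).round(2),"az",np.degrees(np.arctan2(z[1],z[0])).round(1),"x",r[:,0].round(3),"y",r[:,1].round(3),"z",z.round(3),"F",s['ft_force'].round(1),"w",round(s['width'],4),round(s['grasp_force'],1)); return s,r
E
python3 -c "
from h import *
st()"
```

```text
t 2.85 q [-2.000e-03  2.670e-01  2.500e-02 -1.800e-02  2.731e+00  1.512e+00] p [0.3606 0.0476 0.8115] tilt 6.78 az -3.7 x [0.992 0.04  0.118] y [ 0.039 -0.999  0.012] z [ 0.118 -0.008 -0.993] F [-1.3  0.1 -0.8] w 0.0934 0.0
```

Call:
send_rows(moves=[[[1,-0.035,0,-0.05,0],[1,-0.035,0,-0.05,0],[1,-0.035,0,-0.05,0],[1,-0.035,0,-0.05,0]]])

```text
time_s: 3.35
ee_pos: [0.2498, 0.059, 0.8722]
tool_rot: [0.987, 0.019, 0.156, 0.019]
ft_force: [-0.4, 1.3, -0.3]
width: 0.0928
grasp_force: 0.0
```

```bash
python3 -c "
from h import *
st()"
```

```text
t 3.35 q [ 0.145  0.074  0.023 -0.194  2.731  1.489] p [0.2498 0.059  0.8722] tilt 18.09 az -6.0 x [0.951 0.043 0.307] y [ 0.031 -0.999  0.044] z [ 0.309 -0.032 -0.951] F [-0.4  1.3 -0.3] w 0.0928 0.0
```

Call:
send_rows(moves=[[[1,-0.035,0.005,-0.05,0],[1,-0.035,0.003,-0.05,0],[1,-0.035,0.003,-0.05,0],[1,-0.035,0.002,-0.05,0],[1,-0.035,0.002,-0.05,0]]])

```text
time_s: 3.98
ee_pos: [0.1311, 0.0692, 0.892]
tool_rot: [0.98, 0.02, 0.198, 0.029]
ft_force: [-0.5, 0.3, -0.2]
width: 0.0931
grasp_force: 0.0
```

```bash
python3 -c "
from h import *
st()"
```

```text
t 3.98 q [ 1.137e+00 -2.000e-03  2.400e-02 -1.214e+00  2.731e+00  1.458e+00] p [0.1311 0.0692 0.892 ] tilt 23.11 az -7.1 x [0.921 0.05  0.387] y [ 0.028 -0.998  0.064] z [ 0.39  -0.048 -0.92 ] F [-0.5  0.3 -0.2] w 0.0931 0.0
```

Call:
send_rows(moves=[[[1,0.035,0,0.045,0],[1,0.035,0,0.045,0],[1,0.035,0,0.045,0],[1,0.035,0,0.045,0],[1,0.035,0,0.045,0]]])

```text
time_s: 4.6
ee_pos: [0.323, 0.0593, 0.8048]
tool_rot: [0.976, 0.024, 0.21, 0.048]
ft_force: [0.3, 1.2, 0.8]
width: 0.0926
grasp_force: 0.0
```

```bash
python3 -c "
from h import *
st()"
```

```text
t 4.6 q [ 0.226 -0.291  0.727 -0.234  2.293  1.556] p [0.323  0.0593 0.8048] tilt 24.84 az -11.6 x [0.911 0.066 0.407] y [ 0.026 -0.994  0.104] z [ 0.412 -0.084 -0.907] F [0.3 1.2 0.8] w 0.0926 0.0
```

Call:
send_rows(moves=[[[1,0.01,-0.055,-0.02,0],[1,0.01,-0.055,-0.02,0],[1,0.01,-0.055,-0.02,0],[1,0.01,-0.04,-0.03,0],[1,0.022,0,-0.04,0]]])

```text
time_s: 5.22
ee_pos: [0.3168, 0.2299, 0.8541]
tool_rot: [0.973, 0.031, 0.223, 0.051]
ft_force: [0.6, 0.2, 0.2]
width: 0.093
grasp_force: 0.0
```

```bash
python3 -c "
from h import *
st()"
```

```text
t 5.22 q [ 0.875  0.245  0.03  -0.715  2.505  1.725] p [0.3168 0.2299 0.8541] tilt 26.4 az -11.1 x [0.899 0.083 0.43 ] y [ 0.038 -0.993  0.113] z [ 0.436 -0.085 -0.896] F [0.6 0.2 0.2] w 0.093 0.0
```

Call:
send_rows(moves=[[[1,0.0,0,-0.05,0],[1,0.0,0,-0.05,0],[1,0.0,0,-0.05,0]]])

```text
time_s: 5.6
ee_pos: [0.2344, 0.2043, 0.8885]
tool_rot: [0.965, 0.03, 0.258, 0.034]
ft_force: [-1.1, -0.9, -0.4]
width: 0.0932
grasp_force: 0.0
```

```bash
python3 -c "
from h import *
st()"
```

```text
t 5.6 q [ 1.142  0.163  0.022 -0.982  2.532  1.718] p [0.2344 0.2043 0.8885] tilt 30.16 az -5.8 x [0.865 0.075 0.496] y [ 0.04  -0.996  0.081] z [ 0.5   -0.051 -0.865] F [-1.1 -0.9 -0.4] w 0.0932 0.0
```

Call:
send_rows(moves=[[[1,0.01,-0.02,-0.05,0],[1,0.01,-0.02,-0.05,0]]])

```text
time_s: 5.85
ee_pos: [0.1993, 0.2278, 0.8946]
tool_rot: [0.959, 0.033, 0.281, 0.025]
ft_force: [-0.3, 0.3, 0.2]
width: 0.0932
grasp_force: 0.0
```

```bash
python3 -c "
from h import *
st()"
```

```text
t 5.85 q [ 1.374  0.175  0.023 -1.149  2.514  1.785] p [0.1993 0.2278 0.8946] tilt 32.74 az -3.1 x [0.84  0.077 0.537] y [ 0.049 -0.997  0.066] z [ 0.54  -0.029 -0.841] F [-0.3  0.3  0.2] w 0.0932 0.0
```

Call:
send_rows(moves=[[[1,0.015,0.01,0.05,0.12],[1,0.015,0.01,0.05,0],[1,0.015,0.01,0.05,0],[1,0.015,0.01,0.05,0]]])

```text
time_s: 6.35
ee_pos: [0.3407, 0.1885, 0.7902]
tool_rot: [0.957, 0.003, 0.288, 0.02]
ft_force: [-0.0, 0.7, 0.7]
width: 0.093
grasp_force: 0.0
```

```bash
python3 -c "
from h import *
st()"
```

```text
t 6.35 q [ 0.778 -0.307  0.871 -0.501  2.104  1.98 ] p [0.3407 0.1885 0.7902] tilt 33.57 az -3.9 x [0.834 0.018 0.551] y [-0.006 -0.999  0.041] z [ 0.552 -0.037 -0.833] F [-0.   0.7  0.7] w 0.093 0.0
```

Call:
send_rows(moves=[[[0.5,-0.02,0.042,0.036,0.075],[0.5,-0.02,0.042,0.036,0],[0.5,-0.02,0.042,0.036,0],[0.5,-0.02,0.042,0.036,0],[0.5,-0.02,0.042,0.036,0]]])

```text
time_s: 6.98
ee_pos: [0.3433, 0.0083, 0.6195]
tool_rot: [0.958, -0.031, 0.285, 0.012]
ft_force: [0.3, -0.1, -1.3]
width: 0.0485
grasp_force: 0.0
```

Call:
send_rows(moves=[[[0.5,-0.02,0.042,0.036,0],[0.5,-0.02,0.042,0.036,0],[0.5,-0.02,0.042,0.036,0],[0.5,-0.02,0.042,0.036,0],[0.5,-0.02,0.042,0.036,0]]])

```text
time_s: 7.6
ee_pos: [0.3594, -0.1957, 0.4406]
tool_rot: [0.962, -0.031, 0.271, 0.011]
ft_force: [1.2, -0.7, 0.3]
width: 0.0463
grasp_force: 0.0
```

```bash
cat >> h.py <<'E'
def to(T):  # shift in tool axes to bring TCP to T
    s,r=st(); print("shift",(r.T@(np.array(T)-s['ee_pos'])).round(4)); return s,r
E
python3 -c "
from h import *
to([.385,-.364,.15]); to([.459,-.364,.036])"
```

```text
t 7.6 q [-1.052 -0.862  1.947  0.453  1.711  0.727] p [ 0.3594 -0.1957  0.4406] tilt 31.53 az -4.2 x [ 0.851 -0.053  0.523] y [-0.066 -0.998  0.005] z [ 0.522 -0.039 -0.852] F [ 1.2 -0.7  0.3] w 0.0463 0.0
shift [-0.1212  0.1647  0.2675]
t 7.6 q [-1.052 -0.862  1.947  0.453  1.711  0.727] p [ 0.3594 -0.1957  0.4406] tilt 31.53 az -4.2 x [ 0.851 -0.053  0.523] y [-0.066 -0.998  0.005] z [ 0.522 -0.039 -0.852] F [ 1.2 -0.7  0.3] w 0.0463 0.0
shift [-0.1179  0.1592  0.4033]
```

Call:
send_rows(moves=[[[0.5,0,0.055,0.01,0],[0.5,0,0.055,0.01,0],[0.5,-0.02,0.05,0.03,0],[0.5,-0.03,0,0.05,0],[0.5,-0.03,0,0.05,0]]])

```text
time_s: 8.22
ee_pos: [0.3592, -0.3558, 0.2705]
tool_rot: [0.962, -0.031, 0.271, 0.011]
ft_force: [0.3, -0.6, -0.4]
width: 0.0464
grasp_force: 0.0
```

```bash
python3 - <<'E'
from h import *
to([.391,-.364,.146]); to([.459,-.364,.036])
p,D=manip.camera("top"); cv2.imwrite("pics/top1.png",p[:,:,::-1])
C=cloud("top",D); V,U=np.mgrid[:480,:640]; g=p.max(2)
k=(g<45)&(V>250)&(V<278)&(U>448)&(U<475)&(C[...,2]>.055)&(C[...,2]<.07); print(k.sum(),C[k].mean(0))
E
```

```text
t 8.22 q [-1.261 -0.509  2.055  0.514  1.397  0.334] p [ 0.3592 -0.3558  0.2705] tilt 31.43 az -4.2 x [ 0.852 -0.053  0.521] y [-0.065 -0.998  0.005] z [ 0.52  -0.038 -0.853] F [ 0.3 -0.6 -0.4] w 0.0464 0.0
shift [-0.0374  0.0055  0.1231]
t 8.22 q [-1.261 -0.509  2.055  0.514  1.397  0.334] p [ 0.3592 -0.3558  0.2705] tilt 31.43 az -4.2 x [ 0.852 -0.053  0.521] y [-0.065 -0.998  0.005] z [ 0.52  -0.038 -0.853] F [ 0.3 -0.6 -0.4] w 0.0464 0.0
shift [-0.0369  0.0006  0.2523]
58 [ 0.4514913  -0.36328843  0.06067829]
```

Call:
send_rows(moves=[[[0.5,-0.012,0,0.05,0],[0.5,-0.012,0,0.05,0],[0.5,-0.013,0.001,0.05,0],[0.5,0,0,0.052,0],[0.5,0,0,0.05,0]]])

```text
time_s: 8.9
ee_pos: [0.4609, -0.3644, 0.0384]
tool_rot: [0.962, -0.03, 0.272, 0.012]
ft_force: [-0.7, -0.3, 0.5]
width: 0.0468
grasp_force: 0.0
```

```bash
python3 - <<'E'
from h import *
to([.459,-.364,.036])
p,D=manip.camera("top"); cv2.imwrite("pics/top2.png",cv2.resize(p[190:310,380:540,::-1],None,fx=4,fy=4,interpolation=2))
E
```

```text
t 8.9 q [-1.042 -0.042  2.129  0.627  0.825  0.211] p [ 0.4609 -0.3644  0.0384] tilt 31.55 az -4.2 x [ 0.851 -0.052  0.523] y [-0.064 -0.998  0.006] z [ 0.522 -0.038 -0.852] F [-0.7 -0.3  0.5] w 0.0468 0.0
shift [-0.003  -0.0003  0.001 ]
```

View pics/top2.png

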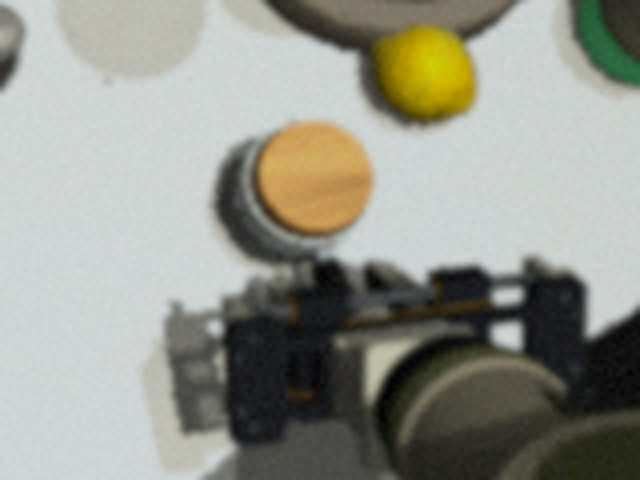

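The crop shows the open gripper over the handle, with the mould plate at (315,180) undisturbed. I'll close now.

Call:
send_rows(moves=[[[0,-0.003,0,0.001,0],[0,0,0,0,0],[0,0,0,0,0],[0,0,0,0,0]]], squeeze=60)

```text
time_s: 9.45
ee_pos: [0.4579, -0.3635, 0.0371]
tool_rot: [0.962, -0.03, 0.272, 0.011]
ft_force: [1.3, 2.2, 8.0]
width: 0.0135
grasp_force: 59.9
```

Call:
send_rows(moves=[[[0,0.008,0,-0.013,0],[0,0.026,0,-0.043,0],[0,0,0,0,0]]])

```text
time_s: 9.82
ee_pos: [0.4585, -0.3651, 0.106]
tool_rot: [0.962, -0.029, 0.272, 0.013]
ft_force: [-0.3, -0.3, -2.1]
width: 0.0136
grasp_force: 59.9
```

```bash
python3 - <<'E'
from h import *
s,r=st()
p,D=manip.camera("top"); cv2.imwrite("pics/top3.png",cv2.resize(p[190:310,380:540,::-1],None,fx=4,fy=4,interpolation=2))
C=cloud("top",D); np.save("pics/top3.npy",D)
hsv=cv2.cvtColor(p,cv2.COLOR_RGB2HSV); V,U=np.mgrid[:480,:640]
o=((hsv[...,0]<22)&(hsv[...,1]>100)&(hsv[...,2]>120)&(V>200)&(V<265)&(U>425)&(U<482)).astype(np.uint8)
c=max(cv2.findContours(o,0,1)[0],key=cv2.contourArea); m=np.zeros_like(o); cv2.drawContours(m,[c],-1,1,-1); m=cv2.erode(m,np.ones((3,3)))
P=C[m>0]; c0=P.mean(0); n=np.linalg.svd(P-c0)[2][2]; n*=np.sign(n[2]); print(len(P),"plate c",c0,"normal",n, "tilt deg",np.degrees(np.arccos(n[2])))
e=cv2.fitEllipse(c); cc=onz("top",*e[0],c0[2]); print("centre",cc, "rel TCP",cc-s['ee_pos'])
E
```

```text
t 9.82 q [-1.047 -0.169  2.104  0.56   0.95   0.313] p [ 0.4585 -0.3651  0.106 ] tilt 31.66 az -4.6 x [ 0.85  -0.049  0.525] y [-0.064 -0.998  0.01 ] z [ 0.523 -0.042 -0.851] F [-0.3 -0.3 -2.1] w 0.0136 59.9
531 plate c [ 0.51365183 -0.36470937  0.15634565] normal [-0.10396551 -0.93163001  0.34821934] tilt deg 69.62155964836346
centre [ 0.51375464 -0.3644249   0.15634565] rel TCP [0.05521835 0.00066334 0.05033159]
```

```bash
cat >> h.py <<'E'
def plate(n,near,rad=.06,zr=(.05,.25)):
    p,D=manip.camera(n); C=cloud(n,D); hsv=cv2.cvtColor(p,cv2.COLOR_RGB2HSV)
    o=((hsv[...,0]<25)&(hsv[...,1]>90)&(hsv[...,2]>90)&(np.hypot(C[...,0]-near[0],C[...,1]-near[1])<rad)&(C[...,2]>zr[0])&(C[...,2]<zr[1])&(D>0))
    P=C[o]; P=P[abs(P[:,2]-np.median(P[:,2]))<.008]
    A=np.c_[P[:,:2]-P[:,:2].mean(0),np.ones(len(P))]; k=np.linalg.lstsq(A,P[:,2],rcond=None)[0]
    c,rr=cv2.minEnclosingCircle((P[:,:2]*1000).astype(np.float32))
    print(n,len(P),"mean",P.mean(0).round(4),"slope",k[:2].round(3),"z",k[2].round(4),"circ",c,rr); return p,D
E
python3 -c "
from h import *
plate('top',(.513,-.364)); st()"
```

```text
top 712 mean [ 0.513  -0.3669  0.1498] slope [ 0.006 -0.012] z 0.1498 circ (513.1845703125, -368.1396789550781) 33.25985336303711
t 9.93 q [-1.047 -0.165  2.109  0.56   0.949  0.311] p [ 0.457  -0.3624  0.101 ] tilt 31.42 az -4.0 x [ 0.852 -0.052  0.521] y [-0.063 -0.998  0.004] z [ 0.52  -0.036 -0.853] F [-0.3  0.1 -2.7] w 0.0138 59.9
```

Call:
send_rows(moves=[[[0,0.012,-0.003,-0.03,0],[0,0.012,-0.02,-0.038,0],[0,0.01,-0.04,-0.04,0],[0,-0.002,-0.045,-0.005,0],[0,-0.003,-0.045,-0.002,0]]])

```text
time_s: 10.55
ee_pos: [0.4308, -0.2055, 0.2118]
tool_rot: [0.962, -0.031, 0.27, 0.009]
ft_force: [-0.1, 0.4, -2.1]
width: 0.0136
grasp_force: 59.9
```

```bash
python3 -c "
from h import *
to([.425,.08,.215])"
```

```text
t 10.55 q [-0.856 -0.763  2.314  0.405  1.214  0.709] p [ 0.4308 -0.2055  0.2118] tilt 31.31 az -3.8 x [ 0.853 -0.054  0.52 ] y [-0.064 -0.998  0.001] z [ 0.518 -0.034 -0.854] F [-0.1  0.4 -2.1] w 0.0136 59.9
shift [-0.0187 -0.2846 -0.0156]
```

```bash
cat > fk.py <<'E'
import numpy as np
from scipy.optimize import least_squares
from scipy.spatial.transform import Rotation as R
data=[([-1.2084,.1311,1.4892,0,1.523,-.0854],[.2596,-.5404,.2177]),([-.108,.3187,.0218,-.0028,2.732,1.4207],[.3878,.009,.7931]),
([-.002,.267,.025,-.018,2.731,1.512],[.3606,.0476,.8115]),([.145,.074,.023,-.194,2.731,1.489],[.2498,.059,.8722]),([1.137,-.002,.024,-1.214,2.731,1.458],[.1311,.0692,.892]),
([.226,-.291,.727,-.234,2.293,1.556],[.323,.0593,.8048]),([.875,.245,.03,-.715,2.505,1.725],[.3168,.2299,.8541]),([1.142,.163,.022,-.982,2.532,1.718],[.2344,.2043,.8885]),
([.778,-.307,.871,-.501,2.104,1.98],[.3407,.1885,.7902]),([-1.052,-.862,1.947,.453,1.711,.727],[.3594,-.1957,.4406]),([-1.261,-.509,2.055,.514,1.397,.334],[.3592,-.3558,.2705]),
([-1.042,-.042,2.129,.627,.825,.211],[.4609,-.3644,.0384]),([-.856,-.763,2.314,.405,1.214,.709],[.4308,-.2055,.2118])]
def fk(q,k):
    h,a,L1,L2,e,d,Lt=k; Y=lambda t:R.from_euler('y',t); Z=lambda t:R.from_euler('z',t)
    A=Z(q[0]); B=A*Y(q[1]); p=np.array([0,0,h])+A.apply([a,d,0])+B.apply([0,0,L1])
    C=B*Y(q[2]); p=p+C.apply([e,0,L2]); D=C*Z(q[3])*Y(q[4]); p=p+D.apply([0,0,Lt]); return p,(D*Z(q[5]+K6))
K6=0
QS=np.array([x[0] for x in data]);PS=np.array([x[1] for x in data])
s=least_squares(lambda k:np.concatenate([fk(q,k)[0]-p for q,p in zip(QS,PS)]),[.35,0,.45,.4,0,.05,.2]); k=s.x
LO=np.array([-2.96,-.89,.02,-1.34,0,-2.66]);HI=np.array([2.96,2.26,2.5,4.48,2.73,2.66])
def ik(T,Rt,q0):
    f=lambda q:np.concatenate([(fk(q,k)[0]-T)*10,(fk(q,k)[1].inv()*Rt).as_rotvec()])
    r=least_squares(f,np.clip(q0,LO+.001,HI-.001),bounds=(LO,HI)); return r.x,fk(r.x,k)[0]-T,(fk(r.x,k)[1].inv()*Rt).magnitude()
E
python3 - <<'E'
import fk; from fk import *; from rig import manip
print(k.round(4),abs(s.fun).max())
q=np.array([-.856,-.763,2.314,.405,1.214,.709]); S=manip.read_state(); Rt=R.from_quat(S['tool_rot'])
fk.K6=0; m=(fk.fk(q,k)[1].inv()*Rt); print("offs",m.as_rotvec()); fk.K6=m.as_rotvec()[2]
for y in(-.12,-.05,.0,.08):
  for z in(.15,.215):
    for x in(.42,.45,.48,.51,.535):
      a,e,o=ik(np.array([x,y,z]),Rt,q); print(y,z,x,(e*1000).round(1),round(np.degrees(o),1),a.round(2)) 
E
```

```text
[ 0.3181 -0.      0.369   0.5534  0.0616  0.0512  0.3774] 0.0002841316037233699Traceback (most recent call last):
  File "<stdin>", line 4, in <module>
AttributeError: 'function' object has no attribute 'fk'
```

```bash
cat > t.py <<'E'
import fk as F; from rig import manip; import numpy as np
from scipy.spatial.transform import Rotation as R
S=manip.read_state(); q=S['q']; Rt=R.from_quat(S['tool_rot'])
F.K6=0; m=(F.fk(q,F.k)[1].inv()*Rt).as_rotvec(); F.K6=m[2]
E
python3 - <<'E'
from t import *
print(m)
for y in(-.12,0.0,.08):
  for z in(.15,.215):
    for x in(.42,.44,.46,.48,.535):
      a,e,o=F.ik(np.array([x,y,z]),Rt,q); print(y,z,x,(e*1000).round(1),round(np.degrees(o),1),a.round(2)) 
E
```

```text
[-6.16573867e-17  3.04433347e-16  1.57079633e+00]
-0.12 0.15 0.42 [ 1.7 -0.8 -0.2] 3.5 [-0.65 -0.89  2.47  0.31  1.17  0.91]
-0.12 0.15 0.44 [ 0.2 -0.1 -0. ] 0.5 [-0.61 -0.89  2.49  0.31  1.09  0.95]
-0.12 0.15 0.46 [ 0. -0. -0.] 0.0 [-0.57 -0.81  2.45  0.29  1.03  0.98]
-0.12 0.15 0.48 [ 0. -0. -0.] 0.0 [-0.53 -0.72  2.4   0.28  0.98  1.  ]
-0.12 0.15 0.535 [-0.  0.  0.] 0.0 [-0.45 -0.51  2.27  0.26  0.88  1.07]
-0.12 0.215 0.42 [ 1.9 -0.9 -0. ] 4.1 [-0.64 -0.89  2.35  0.29  1.29  0.96]
-0.12 0.215 0.44 [ 0.6 -0.3 -0. ] 1.3 [-0.6  -0.89  2.37  0.29  1.22  0.99]
-0.12 0.215 0.46 [ 0. -0. -0.] 0.0 [-0.57 -0.84  2.35  0.27  1.16  1.02]
-0.12 0.215 0.48 [ 0. -0.  0.] 0.0 [-0.53 -0.76  2.31  0.26  1.11  1.05]
-0.12 0.215 0.535 [ 0.  0. -0.] 0.0 [-0.45 -0.56  2.19  0.23  1.01  1.11]
0.0 0.15 0.42 [ 3.9  0.3 -0.4] 7.4 [-0.12 -0.89  2.45  0.    1.16  1.52]
0.0 0.15 0.44 [ 2.3  0.1 -0.3] 4.2 [-0.13 -0.89  2.47  0.02  1.09  1.5 ]
0.0 0.15 0.46 [ 0.5  0.  -0.1] 0.8 [-0.14 -0.89  2.49  0.04  1.02  1.48]
0.0 0.15 0.48 [ 0.  0. -0.] 0.0 [-0.14 -0.81  2.45  0.04  0.96  1.48]
0.0 0.15 0.535 [ 0. -0
[... 427 characters left out ...]
1  0.9 -0.3] 4.3 [ 0.22 -0.89  2.47 -0.19  1.11  1.91]
0.08 0.15 0.44 [ 0.7  0.3 -0.1] 1.3 [ 0.18 -0.89  2.48 -0.15  1.04  1.86]
0.08 0.15 0.46 [0. 0. 0.] 0.0 [ 0.15 -0.83  2.46 -0.14  0.98  1.83]
0.08 0.15 0.48 [0. 0. 0.] 0.0 [ 0.14 -0.74  2.42 -0.13  0.94  1.83]
0.08 0.15 0.535 [-0.  0.  0.] 0.0 [ 0.12 -0.52  2.28 -0.13  0.84  1.82]
0.08 0.215 0.42 [2.3 1.  0. ] 5.0 [ 0.22 -0.89  2.35 -0.18  1.24  1.89]
0.08 0.215 0.44 [ 1.   0.4 -0. ] 2.1 [ 0.18 -0.89  2.36 -0.15  1.18  1.84]
0.08 0.215 0.46 [ 0.  0. -0.] 0.0 [ 0.15 -0.87  2.36 -0.13  1.11  1.81]
0.08 0.215 0.48 [-0. -0. -0.] 0.0 [ 0.14 -0.78  2.32 -0.12  1.07  1.81]
0.08 0.215 0.535 [ 0. -0. -0.] 0.0 [ 0.12 -0.58  2.2  -0.12  0.98  1.79]
```

```bash
python3 - <<'E'
from t import *
from h import plate,to
for T in([.473,-.14,.2],[.473,-.054,.2],[.477,-.004,.178],[.48,.04,.165],[.4837,.0753,.15],[.5355,.071,.15]):
    a,e,o=F.ik(np.array(T),Rt,q); print(T,(e*1000).round(1),round(np.degrees(o),2),a.round(2))
plate('top',(.487,-.21),zr=(.2,.3))
to([.473,-.14,.2]); to([.473,-.054,.2])
E
```

```text
[0.473, -0.14, 0.2] [ 0. -0. -0.] 0.0 [-0.6  -0.75  2.33  0.3   1.1   0.96]
[0.473, -0.054, 0.2] [ 0. -0. -0.] 0.0 [-0.33 -0.86  2.39  0.15  1.09  1.27]
[0.477, -0.004, 0.178] [ 0.  0. -0.] 0.0 [-0.15 -0.85  2.42  0.05  1.03  1.47]
[0.48, 0.04, 0.165] [ 0.  0. -0.] 0.0 [ 0.01 -0.8   2.42 -0.05  0.98  1.66]
[0.4837, 0.0753, 0.15] [0. 0. 0.] 0.0 [ 0.13 -0.73  2.41 -0.12  0.93  1.81]
[0.5355, 0.071, 0.15] [-0.  0.  0.] 0.0 [ 0.1  -0.53  2.29 -0.11  0.84  1.78]
top 914 mean [ 0.4856 -0.2098  0.2581] slope [ 0.003 -0.004] z 0.2581 circ (486.1771240234375, -209.9529571533203) 32.47462463378906
t 10.6 q [-0.849 -0.77   2.319  0.404  1.217  0.715] p [ 0.4306 -0.2011  0.2109] tilt 31.26 az -3.3 x [ 0.853 -0.054  0.519] y [-0.062 -0.998 -0.002] z [ 0.518 -0.03  -0.855] F [ 0.4  3.2 -4.1] w 0.0136 59.9
shift [ 0.0272 -0.0636  0.0295]
t 10.6 q [-0.849 -0.77   2.319  0.404  1.217  0.715] p [ 0.4306 -0.2011  0.2109] tilt 31.26 az -3.3 x [ 0.853 -0.054  0.519] y [-0.062 -0.998 -0.002] z [ 0.518 -0.03  -0.855] F [ 0.4  3.2 -4.1] w 0.0136 59.9
shift [ 0.0226 -0.1494  0.0269]
```

Call:
send_rows(moves=[[[0,0.014,-0.032,0.015,0],[0,0.013,-0.032,0.0145,0],[0,-0.002,-0.043,-0.001,0],[0,-0.002,-0.043,-0.001,0],[0,0,0,0,0]]])

```text
time_s: 11.22
ee_pos: [0.4741, -0.0556, 0.1988]
tool_rot: [0.963, -0.027, 0.269, 0.008]
ft_force: [0.6, -0.1, -2.5]
width: 0.0137
grasp_force: 59.9
```

```bash
python3 - <<'E'
from h import *
to([.473,-.054,.178]);to([.477,-.0044,.178]); to([.4837,.0753,.15])
p,D=plate('top',(.529,-.058),zr=(.2,.3))
cv2.imwrite("pics/top4.png",cv2.resize(p[170:310,230:390,::-1],None,fx=4,fy=4,interpolation=2))
E
```

```text
t 11.22 q [-0.339 -0.852  2.383  0.162  1.089  1.251] p [ 0.4741 -0.0556  0.1988] tilt 31.2 az -3.4 x [ 0.854 -0.048  0.518] y [-0.057 -0.998  0.001] z [ 0.517 -0.031 -0.855] F [ 0.6 -0.1 -2.5] w 0.0137 59.9
shift [-0.0118 -0.0016  0.0171]
t 11.22 q [-0.339 -0.852  2.383  0.162  1.089  1.251] p [ 0.4741 -0.0556  0.1988] tilt 31.2 az -3.4 x [ 0.854 -0.048  0.518] y [-0.057 -0.998  0.001] z [ 0.517 -0.031 -0.855] F [ 0.6 -0.1 -2.5] w 0.0137 59.9
shift [-0.0107 -0.0513  0.0177]
t 11.22 q [-0.339 -0.852  2.383  0.162  1.089  1.251] p [ 0.4741 -0.0556  0.1988] tilt 31.2 az -3.4 x [ 0.854 -0.048  0.518] y [-0.057 -0.998  0.001] z [ 0.517 -0.031 -0.855] F [ 0.6 -0.1 -2.5] w 0.0137 59.9
shift [-0.0234 -0.1313  0.0427]
top 868 mean [ 0.5286 -0.0596  0.2451] slope [-0.001  0.001] z 0.2451 circ (528.7672119140625, -59.30314636230469) 32.49056625366211
```

View pics/top4.png

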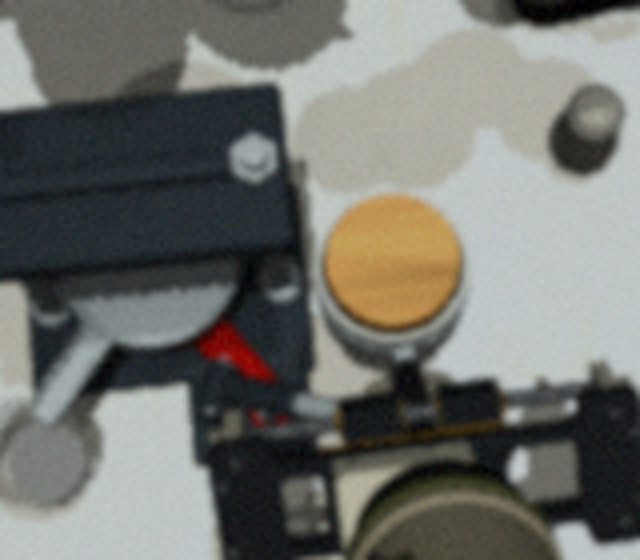

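The crop shows the mould at (395,262), to the right of the crown and clear of it, with the lever under the fingers. I'll lower it and slide left in front of the column.

Call:
send_rows(moves=[[[0,-0.012,-0.002,0.017,0],[0,0,-0.02,0,0],[0,0.001,-0.03,0.001,0],[0,0,-0.02,0.005,0],[0,-0.002,-0.02,0.007,0]]])

```text
time_s: 11.9
ee_pos: [0.4852, 0.0313, 0.1674]
tool_rot: [0.962, -0.031, 0.27, 0.01]
ft_force: [0.7, -0.7, -1.8]
width: 0.0134
grasp_force: 59.9
```

```bash
python3 - <<'E'
from h import *
to([.4837,.0753,.15]); to([.5355,.071,.15])
E
```

```text
t 11.9 q [-0.022 -0.786  2.407 -0.03   0.976  1.623] p [0.4852 0.0313 0.1674] tilt 31.3 az -4.0 x [ 0.853 -0.054  0.52 ] y [-0.065 -0.998  0.003] z [ 0.518 -0.036 -0.854] F [ 0.7 -0.7 -1.8] w 0.0134 59.9
shift [-0.0127 -0.0439  0.0125]
t 11.9 q [-0.022 -0.786  2.407 -0.03   0.976  1.623] p [0.4852 0.0313 0.1674] tilt 31.3 az -4.0 x [ 0.853 -0.054  0.52 ] y [-0.065 -0.998  0.003] z [ 0.518 -0.036 -0.854] F [ 0.7 -0.7 -1.8] w 0.0134 59.9
shift [ 0.0317 -0.043   0.0395]
```

Call:
send_rows(moves=[[[0,-0.006,-0.022,0.006,0],[0,-0.006,-0.022,0.0065,0],[0,0.015,0,0.009,0],[0,0.015,0,0.009,0],[0,0,0,0,0]]])

```text
time_s: 12.52
ee_pos: [0.5193, 0.0723, 0.1503]
tool_rot: [0.963, -0.031, 0.269, 0.01]
ft_force: [0.3, -0.5, -2.6]
width: 0.0141
grasp_force: 59.9
```

```bash
python3 - <<'E'
from h import *
to([.5355,.071,.15]); to([.5355,.071,.135])
for n in("scene","top"):
    p,D=manip.camera(n); cv2.imwrite(f"pics/{n}5.png",p[:,:,::-1]); np.save(f"pics/{n}5.npy",D)
p=cv2.imread("pics/scene5.png"); q=cv2.imread("pics/top5.png")
cv2.imwrite("pics/c5.png",np.hstack([cv2.resize(p[180:320,210:310],None,fx=4,fy=4,interpolation=2),cv2.resize(q[180:320,210:310],None,fx=4,fy=4,interpolation=2)]))
E
```

```text
t 12.53 q [ 0.106 -0.586  2.323 -0.12   0.87   1.794] p [0.5193 0.0723 0.1503] tilt 31.22 az -4.0 x [ 0.853 -0.055  0.518] y [-0.066 -0.998  0.003] z [ 0.517 -0.036 -0.855] F [ 0.3 -0.5 -2.6] w 0.0141 59.9
shift [0.0138 0.0003 0.0087]
t 12.53 q [ 0.106 -0.586  2.323 -0.12   0.87   1.794] p [0.5193 0.0723 0.1503] tilt 31.22 az -4.0 x [ 0.853 -0.055  0.518] y [-0.066 -0.998  0.003] z [ 0.517 -0.036 -0.855] F [ 0.3 -0.5 -2.6] w 0.0141 59.9
shift [0.006  0.0002 0.0215]
```

View pics/c5.png

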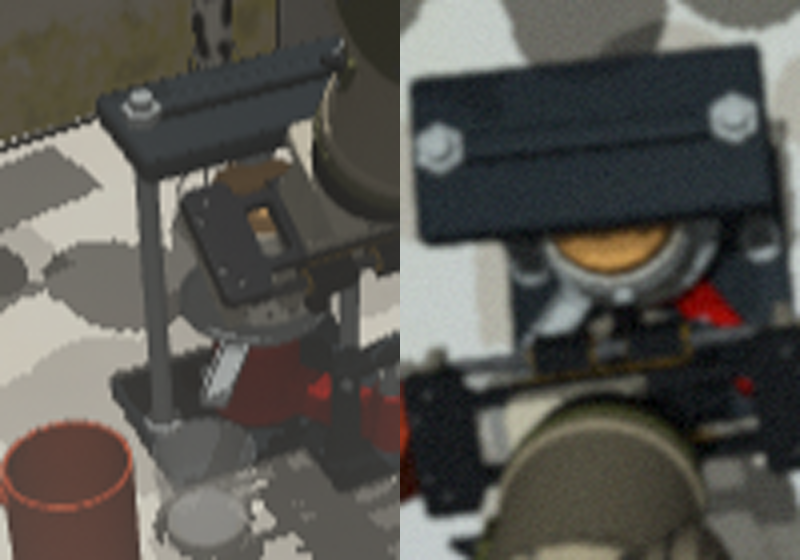

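Left, the scene crop shows the mould over the tray with the gripper in front of it. Right, the top crop shows the plate's front edge at about (613,270) between the columns. I'll check the tray centre against the visible rim before lowering.

```bash
python3 - <<'E'
from h import *
p=cv2.imread("pics/top0.png"); D=np.load("pics/top0.npy"); C=cloud("top",D)
c=np.array([.5915,.066]); a=np.radians(-4.7)
# steel tray edge: highest-z contour of region z .085-.115 in front of crown
Z=C[...,2]; m=((Z>.088)&(Z<.112)&(np.hypot(C[...,0]-c[0],C[...,1]-c[1])<.062)).astype(np.uint8)
cc=max(cv2.findContours(m,0,1)[0],key=cv2.contourArea)[:,0]; W=onz("top",cc[:,0],cc[:,1],.101)
L=(W[:,:2]-c)@np.array([[np.cos(a),-np.sin(a)],[np.sin(a),np.cos(a)]])  # press frame
L=L*1000; print(L[np.argsort(np.degrees(np.arctan2(L[:,1],-L[:,0])))].round(0).astype(int).tolist())
f=L[(L[:,0]<-25)&(np.hypot(*L.T)>35)&(L[:,1]<20)]
A=np.c_[2*f,np.ones(len(f))]; k=np.linalg.lstsq(A,(f**2).sum(1),rcond=None)[0]; print("circle fit press mm",k[:2],np.sqrt(k[2]+k[0]**2+k[1]**2),len(f))
# mould rim / plate now
C5=cloud("top",np.load("pics/top5.npy")); q=cv2.cvtColor(cv2.imread("pics/top5.png"),cv2.COLOR_BGR2HSV)
o=((q[...,0]<25)&(q[...,1]>90)&(q[...,2]>90)&(C5[...,2]>.18)&(C5[...,2]<.22)&(np.hypot(C5[...,0]-.575,C5[...,1]-.067)<.05)).astype(np.uint8)
P=C5[o>0]; print(P.mean(0),P.min(0),P.max(0))
cc=max(cv2.findContours(o,0,1)[0],key=cv2.contourArea)[:,0]; W=onz("top",cc[:,0],cc[:,1],.1975)[:,:2]
W=W[W[:,0]<.553]; 
from scipy.optimize import least_squares
print("plate centre",least_squares(lambda x:np.hypot(*(W-x).T)-.033,[.575,.067]).x,len(W))
E
```

```text
[[-5, -49], [-7, -49], [-7, -47], [-7, -45], [-6, -43], [-6, -40], [-6, -38], [-6, -36], [-5, -34], [-5, -31], [-5, -29], [-9, -49], [-12, -49], [-7, -27], [-7, -24], [-6, -22], [-14, -49], [-6, -20], [-6, -18], [-16, -46], [-6, -16], [-18, -46], [-5, -13], [-21, -46], [-5, -11], [-23, -45], [-5, -9], [-25, -43], [-27, -43], [-5, -7], [-29, -40], [-32, -40], [-34, -38], [-36, -35], [-38, -33], [-40, -30], [-42, -28], [-7, -4], [-44, -26], [-43, -23], [-45, -21], [-45, -19], [-47, -16], [-6, -2], [-47, -14], [-49, -12], [-49, -10], [-48, -7], [-48, -5], [-50, -3], [-50, -1], [-50, 2], [-6, 0], [-49, 4], [-49, 6], [-49, 8], [-49, 10], [-46, 12], [-46, 15], [-46, 17], [-6, 2], [-45, 19], [-45, 21], [-45, 24], [-47, 26], [-51, 28], [-49, 28], [-53, 31], [-51, 33], [-51, 35], [-48, 37], [-6, 5], [-48, 39], [-45, 41], [-43, 43], [-38, 41], [-41, 43], [-32, 36], [-34, 38], [-36, 41], [-5, 7], [-30, 38], [-27, 40], [-25, 42], [-5, 9], [-22, 44], [-20, 44], [-5, 11], [-7, 16], [-17, 46], [-7, 18], [-5, 14], [-15, 46], [-6, 20], [-6, 23], [-12, 48], [-6, 25], [-10, 48], [-6, 27], [-5, 29], [-7, 38], [-8, 48], [-5, 32], [-6, 41], [-6, 43], [-5, 34], [-6, 45], [-5, 36], [-6, 47]]
circle fit press mm [-0.64023754 -1.39193938] 48.806587055459175 29
[0.55084772 0.06981482 0.19567248] [0.54141858 0.04350309 0.18257423] [0.55958926 0.0952824  0.20078714]
plate centre [0.57384737 0.06819175] 25
```

Call:
send_rows(moves=[[[0,0.008,0.001,0.005,0],[0,0.007,0.001,0.004,0],[0,0,0,0,0],[0,-0.003,0,0.005,0],[0,-0.003,0,0.005,0]]])

```text
time_s: 13.25
ee_pos: [0.5363, 0.071, 0.1394]
tool_rot: [0.962, -0.03, 0.27, 0.01]
ft_force: [-0.6, 0.1, -2.1]
width: 0.0137
grasp_force: 59.9
```

```bash
python3 - <<'E'
from h import *
to([.5365,.069,.1385])
E
```

```text
t 13.25 q [ 0.096 -0.512  2.297 -0.116  0.818  1.785] p [0.5363 0.071  0.1394] tilt 31.36 az -3.8 x [ 0.852 -0.052  0.52 ] y [-0.063 -0.998  0.002] z [ 0.519 -0.035 -0.854] F [-0.6  0.1 -2.1] w 0.0137 59.9
shift [-0.0002  0.002   0.0009]
```

Call:
send_rows(moves=[[[0,-0.001,0.002,0.002,0],[0,-0.0015,0,0.0025,0]]])

```text
time_s: 13.5
ee_pos: [0.5367, 0.0688, 0.1347]
tool_rot: [0.962, -0.03, 0.27, 0.01]
ft_force: [-0.6, 0.3, -3.5]
width: 0.0141
grasp_force: 59.9
```

Call:
send_rows(moves=[[[0,-0.001,0,0.0015,0],[0,0,0,0,0]]])

```text
time_s: 13.75
ee_pos: [0.5366, 0.0689, 0.133]
tool_rot: [0.962, -0.03, 0.27, 0.01]
ft_force: [-0.4, -0.2, -1.2]
width: 0.0136
grasp_force: 59.9
```

Call:
send_rows(moves=[[[0,-0.0005,0,0.001,0],[0,0,0,0,0]]])

```text
time_s: 14.0
ee_pos: [0.5371, 0.0689, 0.1325]
tool_rot: [0.962, -0.03, 0.271, 0.01]
ft_force: [0.9, 0.1, -0.8]
width: 0.0138
grasp_force: 59.9
```

Call:
send_rows(moves=[[[0,-0.0005,0,0.001,0],[0,0,0,0,0]]])

```text
time_s: 14.25
ee_pos: [0.5378, 0.069, 0.1324]
tool_rot: [0.962, -0.03, 0.272, 0.01]
ft_force: [-4.6, 0.8, 4.7]
width: 0.0138
grasp_force: 60.0
```

Call:
send_rows(moves=[[[0.4,0,0,0,0],[0.4,0,0,0,0],[0.4,0,0,0,0],[0.4,0,0,0,0]]])

```text
time_s: 14.75
ee_pos: [0.5368, 0.0689, 0.1307]
tool_rot: [0.962, -0.03, 0.27, 0.01]
ft_force: [0.2, -0.0, -1.2]
width: 0.037
grasp_force: 0.0
```

Call:
send_rows(moves=[[[0.4,-0.003,0,-0.02,0],[0.4,0,0,-0.03,0],[0.4,0,0,-0.03,0]]])

```text
time_s: 15.12
ee_pos: [0.492, 0.0718, 0.198]
tool_rot: [0.962, -0.03, 0.27, 0.01]
ft_force: [0.1, -0.2, 0.0]
width: 0.0371
grasp_force: 0.0
```

```bash
python3 - <<'E'
from h import *
s,r=st()
for n in("scene","top"):
    p,D=manip.camera(n); cv2.imwrite(f"pics/{n}6.png",p[:,:,::-1]); np.save(f"pics/{n}6.npy",D)
p=cv2.imread("pics/scene6.png"); q=cv2.imread("pics/top6.png")
cv2.imwrite("pics/c6.png",np.hstack([cv2.resize(p[180:320,210:310],None,fx=4,fy=4,interpolation=2),cv2.resize(q[180:320,210:310],None,fx=4,fy=4,interpolation=2)]))
C5=cloud("top",np.load("pics/top6.npy")); q=cv2.cvtColor(q,cv2.COLOR_BGR2HSV)
o=((q[...,0]<25)&(q[...,1]>90)&(q[...,2]>90)&(C5[...,2]>.165)&(C5[...,2]<.2)&(np.hypot(C5[...,0]-.575,C5[...,1]-.067)<.05)).astype(np.uint8)
P=C5[o>0]; print(len(P),P.mean(0),P.min(0),P.max(0))
cc=max(cv2.findContours(o,0,1)[0],key=cv2.contourArea)[:,0]; W=onz("top",cc[:,0],cc[:,1],.18)[:,:2]
print(W[:,0].min(),W[:,0].max())
W=W[W[:,0]<W[:,0].max()-.006]
from scipy.optimize import least_squares
print("plate centre",least_squares(lambda x:np.hypot(*(W-x).T)-.033,[.575,.067]).x,len(W))
E
```

```text
t 15.12 q [ 0.113 -0.739  2.326 -0.109  1.017  1.778] p [0.492  0.0718 0.198 ] tilt 31.35 az -3.8 x [ 0.852 -0.053  0.52 ] y [-0.063 -0.998  0.002] z [ 0.519 -0.035 -0.854] F [ 0.1 -0.2  0. ] w 0.0371 0.0<stdin>:9: RuntimeWarning: Mean of empty slice.
  ret = um.true_divide(
Traceback (most recent call last):
ValueError: zero-size array to reduction operation minimum which has no identity
```

View pics/c6.png

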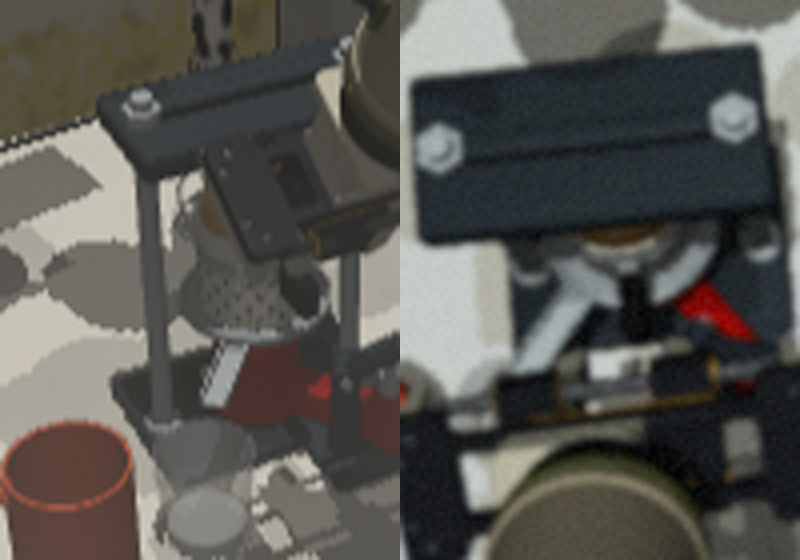

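The crops show the mould standing upright in the tray, with its perforated body at (260,285) in the left crop, and the gripper free of the handle.

```bash
python3 - <<'E'
from t import *
from h import to
for T in([.47,.03,.23],[.475,-.02,.23],[.457,-.077,.19],[.457,-.077,.16],[.455,-.082,.1],[.452,-.087,.05],[.445,-.1,.19],[.445,-.1,.06],[.44,-.12,.1],[.44,-.12,.045]):
    a,e,o=F.ik(np.array(T),Rt,q); print(T,(e*1000).round(1),round(np.degrees(o),2),a.round(2))
to([.475,-.02,.22]); to([.457,-.09,.2])
E
```

```text
[0.47, 0.03, 0.23] [ 0.  0. -0.] 0.0 [-0.03 -0.89  2.35 -0.02  1.13  1.61]
[0.475, -0.02, 0.23] [ 0. -0. -0.] 0.0 [-0.21 -0.88  2.34  0.09  1.13  1.41]
[0.457, -0.077, 0.19] [ 0.6 -0.2 -0. ] 1.12 [-0.43 -0.89  2.41  0.21  1.12  1.16]
[0.457, -0.077, 0.16] [ 0.4 -0.1 -0. ] 0.66 [-0.43 -0.89  2.47  0.22  1.06  1.14]
[0.455, -0.082, 0.1] [ 1.3 -0.4  0.5] 3.15 [-0.44 -0.76  2.5   0.23  0.95  1.09]
[0.452, -0.087, 0.05] [ 2.4 -0.7  0.6] 5.51 [-0.46 -0.61  2.5   0.26  0.85  1.04]
[0.445, -0.1, 0.19] [ 1.  -0.4 -0.1] 1.91 [-0.53 -0.89  2.41  0.26  1.16  1.05]
[0.445, -0.1, 0.06] [ 2.4 -0.8  0.7] 5.52 [-0.52 -0.64  2.5   0.28  0.9   0.97]
[0.44, -0.12, 0.1] [ 1.3 -0.6  0.6] 3.33 [-0.6  -0.76  2.5   0.31  1.    0.91]
[0.44, -0.12, 0.045] [ 2.4 -1.1  0.6] 5.63 [-0.6  -0.59  2.5   0.34  0.87  0.86]
t 15.22 q [ 0.113 -0.741  2.323 -0.11   1.016  1.778] p [0.4939 0.0722 0.2016] tilt 31.73 az -3.7 x [ 0.849 -0.053  0.526] y [-0.063 -0.998  0.001] z [ 0.525 -0.034 -0.851] F [0.8 0.3 0.2] w 0.0367 0.0
shift [-0.0015  0.0932 -0.0224]
t 15.22 q [ 0.113 -0.741  2.323 -0.11   1.016  1.778] p [0.4939 0.0722 0.2016] tilt 31.73 az -3.7 x [ 0.849 -0.053  0.526] y [-0.063 -0.998  0.001] z [ 0.525 -0.034 -0.851] F [0.8 0.3 0.2] w 0.0367 0.0
shift [-0.0236  0.1642 -0.0124]
```

Call:
send_rows(moves=[[[0,0,0.01,-0.018,0],[0,-0.001,0.04,-0.004,0],[0,0,0.043,0,0],[0,-0.011,0.022,0.008,0],[0,-0.011,0.022,0.008,0]]], squeeze=20)

```text
time_s: 15.85
ee_pos: [0.4637, -0.0653, 0.1896]
tool_rot: [0.963, -0.031, 0.269, 0.01]
ft_force: [0.3, 0.2, -0.5]
width: 0.0003
grasp_force: 0.0
```

```bash
python3 - <<'E'
from h import *
to([.46,-.062,.16]); to([.457,-.068,.06])
p,D=manip.camera("top"); C=cloud("top",D); q=p.max(2); Z=C[...,2]
m=(q<50)&(Z>.1)&(Z<.185)&(C[...,0]>.38)&(C[...,0]<.49)&(C[...,1]<-.03)&(C[...,1]>-.16); print(m.sum(),C[m].mean(0) if m.any() else '')
cv2.imwrite("pics/c7.png",np.hstack([cv2.resize(p[200:320,270:390,::-1],None,fx=4,fy=4,interpolation=2)]))
E
```

```text
t 15.85 q [-0.38  -0.891  2.419  0.18   1.097  1.215] p [ 0.4637 -0.0653  0.1896] tilt 31.25 az -3.9 x [ 0.853 -0.054  0.519] y [-0.064 -0.998  0.002] z [ 0.518 -0.035 -0.855] F [ 0.3  0.2 -0.5] w 0.0003 0.0
shift [-0.0187 -0.0031  0.0232]
t 15.85 q [-0.38  -0.891  2.419  0.18   1.097  1.215] p [ 0.4637 -0.0653  0.1896] tilt 31.25 az -3.9 x [ 0.853 -0.054  0.519] y [-0.064 -0.998  0.002] z [ 0.518 -0.035 -0.855] F [ 0.3  0.2 -0.5] w 0.0003 0.0
shift [-0.0728  0.0029  0.1074]
22 [ 0.47361781 -0.04263113  0.13642548]
```

View pics/c7.png

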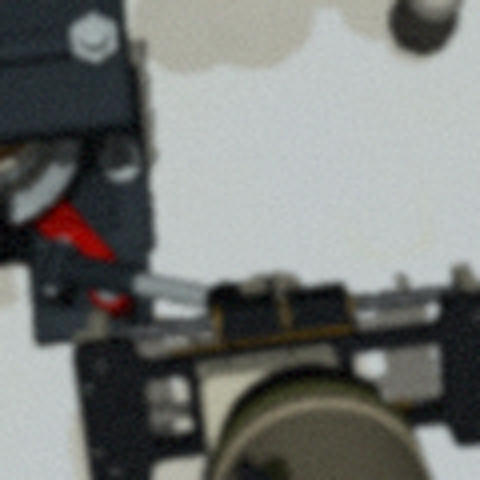

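The crop shows the closed fingers above the lever grip, with the lever rod visible at (170,290) going under the gripper. I'll press down.

Call:
send_rows(moves=[[[0,-0.016,0,0.024,0],[0,-0.016,0,0.024,0],[0,-0.016,0.001,0.024,0],[0,-0.013,0.001,0.018,0],[0,-0.01,0.001,0.014,0]]])

```text
time_s: 16.52
ee_pos: [0.4808, -0.0719, 0.0749]
tool_rot: [0.965, -0.03, 0.26, 0.008]
ft_force: [0.8, -1.1, 10.5]
width: 0.0005
grasp_force: 3.9
```

```bash
python3 - <<'E'
from h import *
to([.457,-.068,.055])
E
```

```text
t 16.52 q [-0.375 -0.644  2.494  0.217  0.798  1.145] p [ 0.4808 -0.0719  0.0749] tilt 30.13 az -3.6 x [ 0.863 -0.054  0.502] y [-0.062 -0.998  0.001] z [ 0.501 -0.032 -0.865] F [ 0.8 -1.1 10.5] w 0.0005 3.9
shift [-0.0307 -0.0024  0.0052]
```

Call:
send_rows(moves=[[[0,-0.012,0.001,0.01,0],[0,-0.012,0.001,0.01,0],[0,0,0,0,0]]])

```text
time_s: 16.9
ee_pos: [0.4826, -0.0765, 0.0492]
tool_rot: [0.966, -0.03, 0.255, 0.008]
ft_force: [3.0, -3.7, 9.0]
width: 0.0008
grasp_force: 4.8
```

```bash
python3 - <<'E'
from h import *
to([.465,-.072,.05])
E
```

```text
t 16.9 q [-0.385 -0.562  2.493  0.236  0.731  1.111] p [ 0.4826 -0.0765  0.0492] tilt 29.56 az -3.6 x [ 0.868 -0.054  0.493] y [-0.062 -0.998 -0.   ] z [ 0.492 -0.031 -0.87 ] F [ 3.  -3.7  9. ] w 0.0008 4.8
shift [-0.0152 -0.0033 -0.0095]
```

Call:
send_rows(moves=[[[0,-0.004,0,0.006,0],[0,0,0,0,0]]])

```text
time_s: 17.15
ee_pos: [0.4849, -0.0777, 0.0442]
tool_rot: [0.966, -0.03, 0.256, 0.009]
ft_force: [6.8, -7.6, 9.7]
width: 0.0003
grasp_force: 6.5
```

```bash
python3 - <<'E'
from h import *
to([.465,-.072,.05])
p,D=manip.camera("scene"); cv2.imwrite("pics/s8.png",cv2.resize(p[220:320,250:390,::-1],None,fx=5,fy=5,interpolation=2))
p,D=manip.camera("top"); cv2.imwrite("pics/t8.png",cv2.resize(p[200:320,270:390,::-1],None,fx=4,fy=4,interpolation=2))
E
```

```text
t 17.15 q [-0.384 -0.541  2.492  0.241  0.709  1.104] p [ 0.4849 -0.0777  0.0442] tilt 29.71 az -3.8 x [ 0.867 -0.054  0.496] y [-0.063 -0.998  0.002] z [ 0.495 -0.033 -0.869] F [ 6.8 -7.6  9.7] w 0.0003 6.5
shift [-0.0147 -0.0044 -0.015 ]
```

View pics/s8.png

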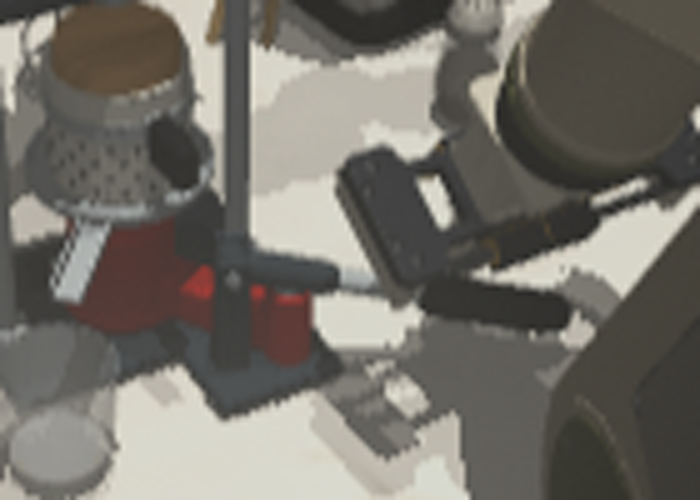

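The scene crop shows the lever near level or a little below, with its hinge at (235,275) and its grip at (500,305). The fingers bear on it from behind. I'll measure the lever angle from depth.

```bash
cat >> h.py <<'E'
def lever():
    p,D=manip.camera("scene"); C=cloud("scene",D); c=np.array([.591,.065]); a=np.radians(-4.7)
    x=(C[...,0]-c[0])*np.cos(a)+(C[...,1]-c[1])*np.sin(a); y=-(C[...,0]-c[0])*np.sin(a)+(C[...,1]-c[1])*np.cos(a)
    b=np.radians(23); dx,dy=-np.sin(b),-np.cos(b)
    s=(x+.072)*dx+(y+.03)*dy; t=-(x+.072)*dy+(y+.03)*dx
    V,U=np.mgrid[:480,:640]
    m=(s>.1)&(s<.175)&(abs(t)<.013)&(p.max(2)<60)&(C[...,2]>.02)&(C[...,2]<.19)&(D>0)
    an=[]
    for lo in np.arange(.1,.17,.01):
        w=m&(s>=lo)&(s<lo+.01)
        if w.sum()>5: z=np.percentile(C[...,2][w],90)-.0115; an.append((round(lo+.005,3),int(w.sum()),round(27-np.degrees(np.arctan2(z-.075,lo+.005)),1)))
    print("lever deg down (43=full):",an)
E
python3 -c "
from h import *
lever()"
```

```text
lever deg down (43=full): [(np.float64(0.105), 25, np.float64(42.6)), (np.float64(0.115), 27, np.float64(41.3)), (np.float64(0.125), 27, np.float64(41.6)), (np.float64(0.135), 28, np.float64(41.6)), (np.float64(0.145), 21, np.float64(42.0)), (np.float64(0.155), 25, np.float64(41.9)), (np.float64(0.165), 25, np.float64(41.7))]
```

Call:
send_rows(moves=[[[0,0.02,0,-0.036,0],[0,0.02,0,-0.036,0],[0,0.02,0,-0.036,0],[0,0,0,0,0],[0,0,0,0,0]]])

```text
time_s: 17.92
ee_pos: [0.4798, -0.0752, 0.1621]
tool_rot: [0.968, -0.03, 0.251, 0.006]
ft_force: [0.3, 0.4, -1.0]
width: 0.0002
grasp_force: 0.0
```

```bash
python3 - <<'E'
from t import *
from h import *
lever()
to([.475,-.072,.14])
for T in([.47,-.072,.14],[.47,-.072,.1],[.475,-.074,.07],[.48,-.076,.045],[.475,-.076,.045]):
    a,e,o=F.ik(np.array(T),Rt,q); print(T,(e*1000).round(1),round(np.degrees(o),2),a.round(2))
p,D=manip.camera("scene"); C=cloud("scene",D); Z=C[...,2]
c=(.591,.065); m=(Z>.08)&(Z<.13)&(np.hypot(C[...,0]-c[0],C[...,1]-c[1])<.06)&(np.hypot(C[...,0]-c[0],C[...,1]-c[1])>.044); print("tray rim z",np.percentile(Z[m],[50,80,90,95]),m.sum())
E
```

```text
lever deg down (43=full): [(np.float64(0.105), 16, np.float64(-2.9)), (np.float64(0.115), 16, np.float64(-2.6)), (np.float64(0.125), 15, np.float64(-2.3)), (np.float64(0.135), 21, np.float64(-2.3)), (np.float64(0.145), 21, np.float64(-2.1)), (np.float64(0.155), 13, np.float64(-0.9))]
t 17.98 q [-0.385 -0.738  2.378  0.185  1.027  1.189] p [ 0.4794 -0.075   0.1613] tilt 28.96 az -3.1 x [ 0.873 -0.054  0.484] y [-0.06  -0.998 -0.003] z [ 0.483 -0.026 -0.875] F [ 1.1 -0.4 -0.8] w 0.0006 0.0
shift [-0.0143 -0.0027  0.0164]
[0.47, -0.072, 0.14] [ 0. -0. -0.] 0.0 [-0.39 -0.77  2.43  0.19  1.    1.18]
[0.47, -0.072, 0.1] [ 0. -0.  0.] 0.0 [-0.39 -0.72  2.48  0.2   0.9   1.16]
[0.475, -0.074, 0.07] [ 0. -0.  0.] 0.0 [-0.39 -0.64  2.49  0.22  0.81  1.13]
[0.48, -0.076, 0.045] [ 0. -0.  0.] 0.0 [-0.39 -0.55  2.49  0.24  0.73  1.1 ]
[0.475, -0.076, 0.045] [ 0.2 -0.   0. ] 0.37 [-0.39 -0.57  2.5   0.24  0.75  1.1 ]
tray rim z [0.10325959 0.10600282 0.1073276  0.10832331] 181
```

Call:
send_rows(moves=[[[0,-0.023,-0.001,0.0225,0],[0,-0.0145,0,0.026,0],[0,-0.01,0,0.0285,0],[0,-0.005,0,0.0175,0],[0,0,0,0,0]]])

```text
time_s: 18.65
ee_pos: [0.4816, -0.0753, 0.0556]
tool_rot: [0.967, -0.03, 0.253, 0.007]
ft_force: [1.1, -4.5, 8.7]
width: 0.0008
grasp_force: 4.4
```

```bash
python3 - <<'E'
from h import *
lever()
to([.479,-.076,.047])
E
```

```text
lever deg down (43=full): [(np.float64(0.105), 27, np.float64(39.8)), (np.float64(0.115), 25, np.float64(39.3)), (np.float64(0.125), 27, np.float64(39.9)), (np.float64(0.135), 29, np.float64(38.9)), (np.float64(0.145), 21, np.float64(39.7)), (np.float64(0.155), 24, np.float64(39.4)), (np.float64(0.165), 24, np.float64(39.2)), (np.float64(0.175), 10, np.float64(39.5))]
t 18.7 q [-0.382 -0.578  2.487  0.227  0.756  1.123] p [ 0.4817 -0.0753  0.056 ] tilt 29.28 az -3.4 x [ 0.871 -0.054  0.489] y [-0.062 -0.998 -0.001] z [ 0.488 -0.029 -0.872] F [ 0.2 -4.   8.1] w 0.0002 4.2
shift [-0.0067  0.0009  0.0066]
```

Call:
send_rows(moves=[[[0,-0.002,0,0.004,0],[0,0,0,0,0],[0,0.0175,0,-0.032,0],[0,0.0175,0,-0.032,0],[0,0.0175,0,-0.032,0]]])

```text
time_s: 19.32
ee_pos: [0.4791, -0.0741, 0.1599]
tool_rot: [0.968, -0.03, 0.251, 0.006]
ft_force: [0.2, 0.2, 1.1]
width: 0.0002
grasp_force: 0.0
```

Call:
send_rows(moves=[[[0,0,0,0,0],[0,0,0,0,0]]])

```text
time_s: 19.58
ee_pos: [0.4788, -0.0741, 0.1582]
tool_rot: [0.968, -0.03, 0.25, 0.006]
ft_force: [-0.4, -0.2, 0.2]
width: 0.0003
grasp_force: 0.0
```

```bash
cat >> h.py <<'E'
def rim():
    p,D=manip.camera("scene"); C=cloud("scene",D); Z=C[...,2]; r=np.hypot(C[...,0]-.591,C[...,1]-.065)
    m=(Z>.08)&(Z<.17)&(r<.051)&(r>.045)&(C[...,1]>.05); print("tray rim z",np.percentile(Z[m],[20,50,80,90]).round(4),m.sum())
    hsv=cv2.cvtColor(p,cv2.COLOR_RGB2HSV); w=(hsv[...,0]<25)&(hsv[...,1]>90)&(hsv[...,2]>40)&(r<.037)&(Z>.15)&(Z<.22)
    print("wood top",np.percentile(Z[w],[5,50,90]).round(4) if w.any() else '',w.sum())
    b=(r<.041)&(r>.034)&(Z>.13)&(Z<.215)&(C[...,1]>.05)&(hsv[...,1]<60); print("mould top",np.percentile(Z[b],[50,90,98]).round(4) if b.any() else '')
E
python3 - <<'E'
from h import *
lever(); rim()
to([.47,-.073,.13])
E
```

```text
lever deg down (43=full): [(np.float64(0.105), 23, np.float64(-3.1)), (np.float64(0.115), 26, np.float64(-2.2)), (np.float64(0.125), 25, np.float64(-1.8)), (np.float64(0.135), 23, np.float64(-1.9)), (np.float64(0.145), 26, np.float64(-2.0)), (np.float64(0.155), 23, np.float64(-0.5))]
tray rim z [0.1077 0.1106 0.1141 0.116 ] 93
wood top [0.1784 0.1904 0.1929] 104
mould top [0.1591 0.1763 0.1789]
t 19.68 q [-0.383 -0.738  2.384  0.184  1.022  1.191] p [ 0.4785 -0.0739  0.1576] tilt 28.9 az -3.1 x [ 0.874 -0.055  0.483] y [-0.06  -0.998 -0.004] z [ 0.483 -0.026 -0.875] F [ 0.3 -0.6 -0.4] w 0.0005 0.0
shift [-0.0208 -0.0003  0.02  ]
```

Call:
send_rows(moves=[[[0,-0.021,0,0.02,0],[0,-0.0145,0,0.026,0],[0,-0.01,0,0.0285,0],[0,-0.007,0,0.0215,0],[0,0,0,0,0]]])

```text
time_s: 20.3
ee_pos: [0.4819, -0.0754, 0.0511]
tool_rot: [0.967, -0.03, 0.253, 0.007]
ft_force: [2.4, -6.2, 8.6]
width: 0.0006
grasp_force: 4.8
```

```bash
python3 - <<'E'
from h import *
lever(); st()
E
```

```text
lever deg down (43=full): [(np.float64(0.105), 29, np.float64(41.4)), (np.float64(0.115), 27, np.float64(41.2)), (np.float64(0.125), 24, np.float64(41.2)), (np.float64(0.135), 25, np.float64(40.9)), (np.float64(0.145), 24, np.float64(40.9)), (np.float64(0.155), 24, np.float64(41.2)), (np.float64(0.165), 22, np.float64(41.0)), (np.float64(0.175), 7, np.float64(40.9))]
t 20.35 q [-0.382 -0.566  2.489  0.23   0.743  1.119] p [ 0.482  -0.0755  0.0517] tilt 29.3 az -3.5 x [ 0.87  -0.054  0.489] y [-0.062 -0.998 -0.001] z [ 0.488 -0.03  -0.872] F [ 0.9 -5.6  8.6] w 0.0003 4.6
```

Call:
send_rows(moves=[[[0,0.0175,0,-0.032,0],[0,0.0175,0,-0.032,0],[0,0.0175,0,-0.032,0],[0,0,0,0,0],[0,0,0,0,0]]])

```text
time_s: 20.98
ee_pos: [0.4788, -0.0741, 0.1582]
tool_rot: [0.968, -0.03, 0.25, 0.006]
ft_force: [0.4, -0.3, 0.6]
width: 0.0002
grasp_force: 0.0
```

```bash
python3 - <<'E'
from h import *
lever(); rim(); to([.47,-.073,.13])
E
```

```text
lever deg down (43=full): [(np.float64(0.105), 22, np.float64(-2.1)), (np.float64(0.115), 24, np.float64(-2.3)), (np.float64(0.125), 27, np.float64(-2.0)), (np.float64(0.135), 20, np.float64(-1.8)), (np.float64(0.145), 26, np.float64(-2.3)), (np.float64(0.155), 19, np.float64(-0.5))]
tray rim z [0.116  0.1194 0.1217 0.1228] 95
wood top [0.1862 0.1948 0.2003] 69
mould top [0.1644 0.1834 0.1868]
t 21.07 q [-0.383 -0.738  2.384  0.184  1.022  1.191] p [ 0.4785 -0.0739  0.1576] tilt 28.91 az -3.1 x [ 0.874 -0.054  0.483] y [-0.06  -0.998 -0.004] z [ 0.483 -0.026 -0.875] F [-0.4  0.1 -0.1] w 0.0005 0.0
shift [-0.0208 -0.0003  0.0201]
```

Call:
send_rows(moves=[[[0,-0.021,0,0.02,0],[0,-0.0145,0,0.026,0],[0,-0.01,0,0.0285,0],[0,-0.007,0,0.0215,0],[0,0,0,0,0]]])

```text
time_s: 21.7
ee_pos: [0.482, -0.0754, 0.0511]
tool_rot: [0.967, -0.03, 0.253, 0.007]
ft_force: [2.8, -6.3, 8.8]
width: 0.0004
grasp_force: 4.9
```

Call:
send_rows(moves=[[[0,0.0175,0,-0.032,0],[0,0.0175,0,-0.032,0],[0,0.0175,0,-0.032,0],[0,0,0,0,0],[0,0,0,0,0]]])

```text
time_s: 22.32
ee_pos: [0.4788, -0.0741, 0.1582]
tool_rot: [0.968, -0.03, 0.25, 0.006]
ft_force: [0.2, -0.0, -0.4]
width: 0.0003
grasp_force: 0.0
```

```bash
python3 - <<'E'
from h import *
lever(); rim(); to([.47,-.073,.13])
E
```

```text
lever deg down (43=full): [(np.float64(0.105), 26, np.float64(-2.9)), (np.float64(0.115), 21, np.float64(-2.3)), (np.float64(0.125), 24, np.float64(-1.8)), (np.float64(0.135), 23, np.float64(-1.8)), (np.float64(0.145), 20, np.float64(-1.9)), (np.float64(0.155), 20, np.float64(-0.6))]
tray rim z [0.1239 0.1268 0.1297 0.1306] 98
wood top [0.1947 0.2022 0.2075] 68
mould top [0.1684 0.1907 0.1945]
t 22.43 q [-0.383 -0.738  2.384  0.184  1.022  1.191] p [ 0.4785 -0.0739  0.1576] tilt 28.9 az -3.1 x [ 0.874 -0.055  0.483] y [-0.06  -0.998 -0.004] z [ 0.483 -0.026 -0.875] F [-0.1  0.7  0.4] w 0.0008 0.0
shift [-0.0208 -0.0003  0.02  ]
```

Call:
send_rows(moves=[[[0,-0.021,0,0.02,0],[0,-0.0145,0,0.026,0],[0,-0.01,0,0.0285,0],[0,-0.007,0,0.0215,0],[0,0,0,0,0]]])

```text
time_s: 23.05
ee_pos: [0.4821, -0.0755, 0.0512]
tool_rot: [0.967, -0.03, 0.253, 0.008]
ft_force: [2.0, -5.7, 9.4]
width: 0.0005
grasp_force: 5.1
```

```bash
python3 - <<'E'
from h import *
lever(); st()
E
```

```text
lever deg down (43=full): [(np.float64(0.105), 28, np.float64(41.1)), (np.float64(0.115), 23, np.float64(40.6)), (np.float64(0.125), 27, np.float64(40.7)), (np.float64(0.135), 26, np.float64(40.6)), (np.float64(0.145), 26, np.float64(40.9)), (np.float64(0.155), 25, np.float64(40.6)), (np.float64(0.165), 22, np.float64(41.2)), (np.float64(0.175), 9, np.float64(41.1))]
t 23.1 q [-0.382 -0.566  2.489  0.23   0.742  1.118] p [ 0.4821 -0.0756  0.0518] tilt 29.32 az -3.5 x [ 0.87  -0.054  0.49 ] y [-0.062 -0.998 -0.   ] z [ 0.489 -0.03  -0.872] F [ 1. -6.  8.] w 0.0006 4.8
```

Call:
send_rows(moves=[[[0,0.0175,0,-0.032,0],[0,0.0175,0,-0.032,0],[0,0.0175,0,-0.032,0],[0,0,0,0,0],[0,0,0,0,0]]])

```text
time_s: 23.72
ee_pos: [0.4788, -0.0741, 0.1582]
tool_rot: [0.968, -0.03, 0.25, 0.006]
ft_force: [0.1, 0.3, 0.1]
width: 0.0003
grasp_force: 0.0
```

```bash
python3 - <<'E'
from h import *
lever(); rim(); to([.47,-.073,.13])
p,D=manip.camera("scene"); cv2.imwrite("pics/s9.png",cv2.resize(p[190:310,220:320,::-1],None,fx=5,fy=5,interpolation=2))
E
```

```text
lever deg down (43=full): [(np.float64(0.105), 22, np.float64(-2.9)), (np.float64(0.115), 22, np.float64(-1.5)), (np.float64(0.125), 26, np.float64(-2.2)), (np.float64(0.135), 23, np.float64(-2.0)), (np.float64(0.145), 28, np.float64(-2.3)), (np.float64(0.155), 22, np.float64(-0.7))]
tray rim z [0.1325 0.135  0.1369 0.1381] 91
wood top [0.2018 0.2075 0.2106] 61
mould top [0.171  0.1967 0.2015]
t 23.82 q [-0.383 -0.738  2.384  0.184  1.022  1.191] p [ 0.4785 -0.0739  0.1576] tilt 28.91 az -3.1 x [ 0.874 -0.055  0.483] y [-0.06  -0.998 -0.004] z [ 0.483 -0.026 -0.875] F [ 0.9 -0.1 -0.3] w 0.0003 0.0
shift [-0.0208 -0.0003  0.0201]
```

View pics/s9.png

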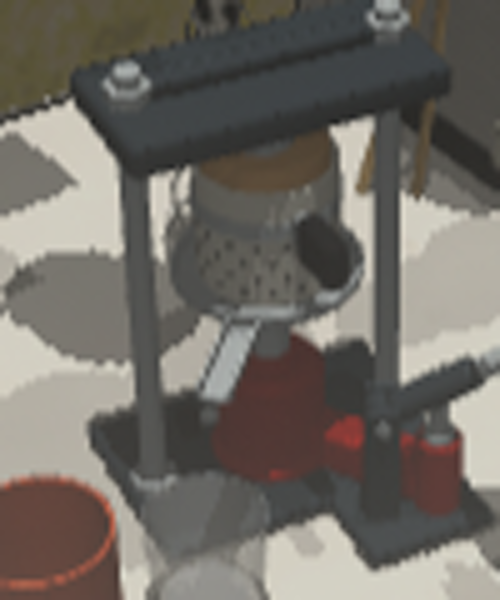

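The crop shows the mould in the tray with its plate at (265,165) now under the foot and partly pressed in, and the lever up. One more stroke should bring it to about level.

Call:
send_rows(moves=[[[0,-0.021,0,0.02,0],[0,-0.0145,0,0.026,0],[0,-0.01,0,0.0285,0],[0,-0.008,0,0.0225,0],[0,0,0,0,0]]])

```text
time_s: 24.5
ee_pos: [0.4822, -0.0757, 0.0506]
tool_rot: [0.967, -0.03, 0.254, 0.008]
ft_force: [1.8, -7.1, 8.7]
width: 0.0006
grasp_force: 5.3
```

```bash
python3 - <<'E'
from h import *
lever(); st()
E
```

```text
lever deg down (43=full): [(np.float64(0.105), 28, np.float64(41.7)), (np.float64(0.115), 24, np.float64(41.0)), (np.float64(0.125), 26, np.float64(41.2)), (np.float64(0.135), 25, np.float64(41.1)), (np.float64(0.145), 26, np.float64(40.8)), (np.float64(0.155), 22, np.float64(41.4)), (np.float64(0.165), 23, np.float64(40.9)), (np.float64(0.175), 9, np.float64(40.6))]
t 24.55 q [-0.382 -0.565  2.49   0.231  0.739  1.117] p [ 0.4823 -0.0758  0.0512] tilt 29.39 az -3.5 x [ 0.87  -0.054  0.491] y [-0.062 -0.998  0.   ] z [ 0.49  -0.03  -0.871] F [ 2.1 -6.4  8.5] w 0.0005 5.0
```

Call:
send_rows(moves=[[[0,0.0175,0,-0.032,0],[0,0.0175,0,-0.032,0],[0,0.0175,0,-0.032,0],[0,0,0,0,0],[0,0,0,0,0]]])

```text
time_s: 25.18
ee_pos: [0.4786, -0.0741, 0.1572]
tool_rot: [0.968, -0.03, 0.25, 0.006]
ft_force: [-1.0, -0.4, -0.1]
width: 0.0003
grasp_force: 0.0
```

```bash
python3 - <<'E'
from h import *
lever(); rim(); rim(); st()
p,D=manip.camera("scene"); cv2.imwrite("pics/s10.png",cv2.resize(p[190:310,220:320,::-1],None,fx=5,fy=5,interpolation=2))
E
```

```text
lever deg down (43=full): [(np.float64(0.105), 24, np.float64(-2.4)), (np.float64(0.115), 22, np.float64(-2.0)), (np.float64(0.125), 26, np.float64(-1.9)), (np.float64(0.135), 21, np.float64(-1.9)), (np.float64(0.145), 27, np.float64(-2.0)), (np.float64(0.155), 21, np.float64(-0.5))]
tray rim z [0.1399 0.1428 0.1454 0.1461] 95
wood top [0.2084 0.2102 0.2116] 18
mould top [0.1766 0.2045 0.2092]
tray rim z [0.1393 0.1425 0.1458 0.1463] 92
wood top [0.2084 0.2104 0.2121] 23
mould top [0.1754 0.2036 0.2094]
t 25.32 q [-0.383 -0.739  2.387  0.185  1.02   1.19 ] p [ 0.4783 -0.074   0.1566] tilt 28.93 az -3.1 x [ 0.874 -0.054  0.484] y [-0.06  -0.998 -0.003] z [ 0.483 -0.026 -0.875] F [ 0.7  0.4 -0.3] w 0.0006 0.0
```

View pics/s10.png

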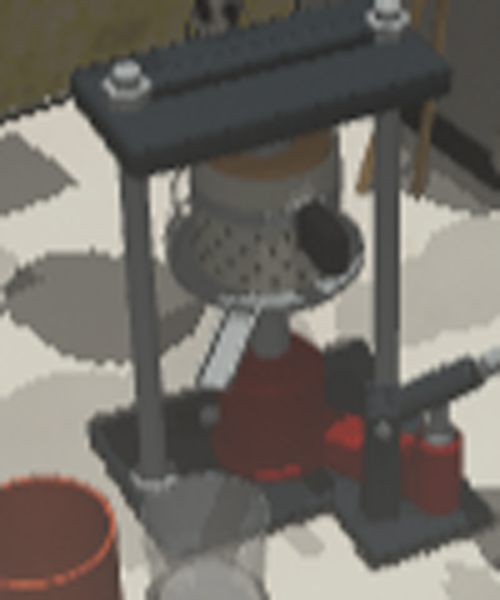

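The crop shows the plate nearly flush with the rim under the foot and the lever up. It is about 12 mm in, and another stroke would overshoot. I'll back off and hand in.

Call:
send_rows(moves=[[[0,0.015,0.01,-0.02,0],[0,0.015,0.02,-0.02,0],[0,0.01,0.02,-0.015,0],[0,0,0,0,0],[0,0,0,0,0]]])

```text
time_s: 26.0
ee_pos: [0.4839, -0.1244, 0.2247]
tool_rot: [0.968, -0.03, 0.25, 0.006]
ft_force: [-0.6, 0.7, -0.8]
width: 0.0002
grasp_force: 0.0
```

```bash
python3 - <<'E'
from h import *
st(); lever(); print(manip.job_done())
E
```

```text
t 26.0 q [-0.523 -0.697  2.24   0.242  1.15   1.061] p [ 0.4839 -0.1244  0.2247] tilt 29.0 az -3.1 x [ 0.873 -0.055  0.485] y [-0.061 -0.998 -0.004] z [ 0.484 -0.026 -0.875] F [-0.6  0.7 -0.8] w 0.0002 0.0
lever deg down (43=full): [(np.float64(0.105), 32, np.float64(-2.6)), (np.float64(0.115), 33, np.float64(-2.0)), (np.float64(0.125), 30, np.float64(-1.7)), (np.float64(0.135), 31, np.float64(-1.8)), (np.float64(0.145), 29, np.float64(-1.8)), (np.float64(0.155), 25, np.float64(-0.7))]
the job is handed in; nothing more can be done
None
```

I stood the mould in the press tray, pumped six full strokes until its plate was about 12 mm down (within 9.5–18.5 mm, by camera estimate), left the lever up and the arm clear, and handed the job in at 26 s; no verdict came back.

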